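Isolate, level, load and switch on a site cartridge warmer

TASK

Get the resin cartridge warmer ready: first pull the red locking bat on the yellow power box outward and throw it over to OFF, then push the green wedge, thin end first, under the drooping blue edge of the cradle tray until the tray is level. Lay every standing resin cartridge on its side, one to a trough, and only then pull the bat out again and throw it back to ON, letting it spring back in; the wedge stays in place, and the other tools are to be left where they are.

Things in the scene. Friction and masses are not known exactly. Their poses are not given: they have to be found in the camera images.
- bat_swing (a joint): Hinge of the locking toggle on the power box: 0 = ON (bat leans 0.45 rad from vertical to the box's -x side, where a green plate lies), 0.9 = OFF (leans 0.45 rad to the +x side, black plate). Swings freely only while the bat is pulled out; otherwise a steel gate stops it after about 0.1 rad. Stays where it is left.
- bat (a joint): How far the bat is pulled outward along its own length, 0 to 0.014 m (0 = sprung fully in, locked). A spring pulls it back with 6 N at 0, 9.5 N at full pull. The lock is cleared from about 0.011 m.
- bat_grip (a point): Centre of the bat's red paddle: 24 mm wide in the swing direction, 16 mm thick along the hinge axis (grip it across these), 50 mm long along the bat. Moves with the bat; its z axis points outward along the bat, y is the hinge axis. 75 mm from the pivot when sprung in. Below the paddle: a 9 mm shaft and a steel gate, 31 mm high above the pivot.
- bat_pivot (a point): Fixed point on the hinge axis of the bat, 80 mm above the table and 5 mm above the top of the yellow power box (150 x 130 x 75 mm, fixed to the table, standing at any small yaw). Axes of the box: z up, y = hinge axis, the bat swings in the x-z plane; +x is the OFF side.
- tray (a joint): Tilt of the cradle tray about the hinge along its far right (-y) side: 0 = level, about -0.076 = drooping with its free +y edge down on its rubber pads, positive = free edge too high, up to 0.06.
- tray_edge (a point): Underside of the tray's free edge, a blue round bar 10 mm thick, 300 mm long (tray's x), 185 mm from the hinge; the bar's middle, between troughs 2 and 3: a good place for the wedge. 22 mm above the table when level, 8 mm drooping; beneath it all is empty but 22 mm rubber pads 142 mm either side. Tray axes: y points out over the free edge, z up. The wedge goes in along -y.
- trough1 (a point): Trough 1 of the tray, nearest the robot: middle of the axis of a cartridge lying in it, 66 mm above the table when level. Blue V trough, 80 mm long along the tray's y, open at both ends; its plates touch the cartridge from below and end 11 mm below this axis, 20 mm to either side. Tray floor 36 mm below the axis; free edge 100 mm to +y. Axes as the tray.
- trough2 (a point): Trough 2, 80 mm from trough 1 in the tray's +x. The same otherwise.
- trough3 (a point): Trough 3, 160 mm from trough 1 in the tray's +x. The same otherwise.
- trough4 (a point): Trough 4, the farthest, 240 mm from trough 1 in the tray's +x. The same otherwise.
- wedge: Green plastic levelling wedge, 150 mm long (x), 44 mm wide (y), flat underside; 4 mm thick at its thin end (+x), rising evenly to 30 mm at its thick end (-x). 0.12 kg. Origin: centre of the underside. The tray is level when the bar rests where the wedge is 22 mm thick, about 104 mm from the thin end, with about 46 mm left outside. It stays by friction.
- wedge_tip (a point): Middle of the wedge's thin end, on the underside, same axes as the wedge.
- resin1: White round resin cartridge with an orange band, 165 mm tall, starting upright (absent in some starts): square weighted steel foot 46 x 46 x 8 mm, white body 40 mm in diameter up to 140 mm, black cap 20 mm in diameter above it. About 0.22 kg, balanced 50 mm above the foot. Origin: centre of the underside of the foot; z points to the cap. Lying, the cap may point either way along the trough.
- resin2: White round resin cartridge with an orange band, 165 mm tall, starting upright (absent in some starts): square weighted steel foot 46 x 46 x 8 mm, white body 40 mm in diameter up to 140 mm, black cap 20 mm in diameter above it. About 0.22 kg, balanced 50 mm above the foot. Origin: centre of the underside of the foot; z points to the cap. Lying, the cap may point either way along the trough.
- resin3: White round resin cartridge with an orange band, 165 mm tall, starting upright (absent in some starts): square weighted steel foot 46 x 46 x 8 mm, white body 40 mm in diameter up to 140 mm, black cap 20 mm in diameter above it. About 0.22 kg, balanced 50 mm above the foot. Origin: centre of the underside of the foot; z points to the cap. Lying, the cap may point either way along the trough.
- resin4: White round resin cartridge with an orange band, 165 mm tall, starting upright (absent in some starts): square weighted steel foot 46 x 46 x 8 mm, white body 40 mm in diameter up to 140 mm, black cap 20 mm in diameter above it. About 0.22 kg, balanced 50 mm above the foot. Origin: centre of the underside of the foot; z points to the cap. Lying, the cap may point either way along the trough.
- resin1_mid (a point): Point on the axis of resin1, 70 mm from its foot: it belongs on the middle point of a trough.
- resin2_mid (a point): Point on the axis of resin2, 70 mm from its foot: it belongs on the middle point of a trough.
- resin3_mid (a point): Point on the axis of resin3, 70 mm from its foot: it belongs on the middle point of a trough.
- resin4_mid (a point): Point on the axis of resin4, 70 mm from its foot: it belongs on the middle point of a trough.
- tape_measure: Yellow and black tape measure, 70 x 40 x 62 mm, a bystander. Origin: centre of its underside.
- offcut: Wood offcut, 90 x 105 x 45 mm, a bystander. Origin: centre of its underside.
- tape_roll: Green roll of masking tape, 90 mm in diameter, 24 mm high, a bystander. Origin: centre of its underside.
- impact_driver: Blue and black cordless driver lying on its side, about 170 x 130 x 53 mm, a bystander. Origin: underside of its battery.
There are look-alikes about, which are no part of the job. Leave any purple look-alike of the resin4 alone.

How it is judged:
On the way, in this order (a step that is already met when the one before it is completed fails the run):
1. the bat has been pulled out, thrown to OFF and is sprung in there (value of joint bat_swing above 0.74 rad and value of joint bat below 0.004 m), for 0.2 s.
2. the wedge is under the free edge and the tray is level, with the power OFF (all of step 1 and value of joint tray between -0.02 and 0.02 rad and y of wedge_tip in the frame of tray_edge between -0.17 and -0.03 m and x of wedge_tip in the frame of tray_edge between -0.125 and 0.125 m and contact force between the fingers and tray below 0.3 N), for 0.2 s.
3. every cartridge lies on its side in a trough, released, the tray level and the power OFF (all of step 1 and (x of resin1_mid in the frame of trough1 between -0.008 and 0.008 m or x of resin1_mid in the frame of trough2 between -0.008 and 0.008 m or x of resin1_mid in the frame of trough3 between -0.008 and 0.008 m or x of resin1_mid in the frame of trough4 between -0.008 and 0.008 m) and y of resin1_mid in the frame of trough1 between -0.03 and 0.03 m and z of resin1_mid in the frame of trough1 between -0.008 and 0.008 m and angle between the z axis of each of resin1, resin2, resin3, resin4 and the y axis of trough1, either way round below 0.12 rad and (x of resin2_mid in the frame of trough1 between -0.008 and 0.008 m or x of resin2_mid in the frame of trough2 between -0.008 and 0.008 m or x of resin2_mid in the frame of trough3 between -0.008 and 0.008 m or x of resin2_mid in the frame of trough4 between -0.008 and 0.008 m) and y of resin2_mid in the frame of trough1 between -0.03 and 0.03 m and z of resin2_mid in the frame of trough1 between -0.008 and 0.008 m and (x of resin3_mid in the frame of trough1 between -0.008 and 0.008 m or x of resin3_mid in the frame of trough2 between -0.008 and 0.008 m or x of resin3_mid in the frame of trough3 between -0.008 and 0.008 m or x of resin3_mid in the frame of trough4 between -0.008 and 0.008 m) and y of resin3_mid in the frame of trough1 between -0.03 and 0.03 m and z of resin3_mid in the frame of trough1 between -0.008 and 0.008 m and (x of resin4_mid in the frame of trough1 between -0.008 and 0.008 m or x of resin4_mid in the frame of trough2 between -0.008 and 0.008 m or x of resin4_mid in the frame of trough3 between -0.008 and 0.008 m or x of resin4_mid in the frame of trough4 between -0.008 and 0.008 m) and y of resin4_mid in the frame of trough1 between -0.03 and 0.03 m and z of resin4_mid in the frame of trough1 between -0.008 and 0.008 m and contact force between the fingers and resin1 below 0.3 N and contact force between the fingers and resin2 below 0.3 N and contact force between the fingers and resin3 below 0.3 N and contact force between the fingers and resin4 below 0.3 N and value of joint tray between -0.02 and 0.02 rad and y of wedge_tip in the frame of tray_edge between -0.17 and -0.03 m and x of wedge_tip in the frame of tray_edge between -0.125 and 0.125 m), for 0.3 s.
4. the bat has been pulled out, thrown back to ON and is sprung in there (value of joint bat_swing below 0.16 rad and value of joint bat below 0.004 m), for 0.2 s.
At the end, for the whole second after the job is handed in: Bat at ON within 0.16 rad and sprung in within 4 mm; tray level within 0.02 rad on the wedge, its tip 30 to 170 mm in; every cartridge lying in its own trough, mid point within 8 mm across and in height, 30 mm along, axis within 0.12 rad; all at rest (all of step 4 and value of joint tray between -0.02 and 0.02 rad and y of wedge_tip in the frame of tray_edge between -0.17 and -0.03 m and x of wedge_tip in the frame of tray_edge between -0.125 and 0.125 m and (x of resin1_mid in the frame of trough1 between -0.008 and 0.008 m or x of resin1_mid in the frame of trough2 between -0.008 and 0.008 m or x of resin1_mid in the frame of trough3 between -0.008 and 0.008 m or x of resin1_mid in the frame of trough4 between -0.008 and 0.008 m) and y of resin1_mid in the frame of trough1 between -0.03 and 0.03 m and z of resin1_mid in the frame of trough1 between -0.008 and 0.008 m and angle between the z axis of each of resin1, resin2, resin3, resin4 and the y axis of trough1, either way round below 0.12 rad and (x of resin2_mid in the frame of trough1 between -0.008 and 0.008 m or x of resin2_mid in the frame of trough2 between -0.008 and 0.008 m or x of resin2_mid in the frame of trough3 between -0.008 and 0.008 m or x of resin2_mid in the frame of trough4 between -0.008 and 0.008 m) and y of resin2_mid in the frame of trough1 between -0.03 and 0.03 m and z of resin2_mid in the frame of trough1 between -0.008 and 0.008 m and (x of resin3_mid in the frame of trough1 between -0.008 and 0.008 m or x of resin3_mid in the frame of trough2 between -0.008 and 0.008 m or x of resin3_mid in the frame of trough3 between -0.008 and 0.008 m or x of resin3_mid in the frame of trough4 between -0.008 and 0.008 m) and y of resin3_mid in the frame of trough1 between -0.03 and 0.03 m and z of resin3_mid in the frame of trough1 between -0.008 and 0.008 m and (x of resin4_mid in the frame of trough1 between -0.008 and 0.008 m or x of resin4_mid in the frame of trough2 between -0.008 and 0.008 m or x of resin4_mid in the frame of trough3 between -0.008 and 0.008 m or x of resin4_mid in the frame of trough4 between -0.008 and 0.008 m) and y of resin4_mid in the frame of trough1 between -0.03 and 0.03 m and z of resin4_mid in the frame of trough1 between -0.008 and 0.008 m and linear speed of each of resin1, resin2, resin3, resin4, wedge below 0.03 m/s); the robot touches nothing.
It fails at once if a bystander (tape measure, offcut, tape roll, driver) is shoved more than 60 mm from its place (distance of any of tape_measure, offcut, tape_roll, impact_driver from where it was at the start of the episode above 0.06 m).
Of resin1, resin2, resin3, resin4 only 3 to 4 are there at a start; the rules pass over those that are not, and their reading is None.
At some moment in a run one of resin1, resin2, resin3, resin4, wedge may be knocked a few centimetres aside while the robot is not near it.
Once in a run the grip may slacken for a moment while it holds something.
It also fails if it takes over 210 s, if anything falls off the work surface, if the arm or the gripper's body presses on something with over 40 N, if the wrist force passes 120 N, or if a joint passes its speed limit or range.

ROBOT

A 6-joint arm with a two-finger parallel gripper is mounted at the origin on the work surface. World frame = base frame: x ahead of the robot, y to its left, z up, the work surface at z = 0. Lengths are in m, angles in rad, forces in N, time in s.
With the tool pointing down it reaches from about 0.35 to 0.775 m from the base axis. Payload 7.3 kg.
Tool frame: the origin (TCP) lies at the centre of the arm's flange, where the gripper is bolted on; the fingertips stand 178 mm ahead of it and the grasp point (between the pads) lies 159 mm ahead of it; z points along the fingers, y is the line along which they close (so a half turn about z gives the same grasp; the last joint's range is limited). The gripper opens to 92 mm and grips with 3 to 60 N. Pads are 19 mm wide; open, the fingers measure 130 mm over their backs; the gripper's body (75 mm by 190 mm) begins 47 mm behind the grasp point.
Start: joints at [1.054, 0.342, 1.524, -0, 1.275, -0.146], TCP at [0.19, 0.489, 0.405] pointing down, gripper open.
Joint ranges: [-2.53, 2.53], [-0.77, 2.02], [0.04, 2.7], [-1, 4.14], [0.28, 2.66], [-3.11, 3.11]. Speed limits (rad/s): [2.57, 2.57, 3.14, 3.14, 3.14, 3.14].

INTERFACE

Orientations are given as a unit quaternion [w, x, y, z].
In Python, from station import arm gives the robot as it stands.
- The arm moves only by the tool carry_out, never from a script. Its argument "moves" is a list of rows, each a list of 2 entries, a list of its own where there are three numbers: the shift along the world's x, y, z in m, then the turn, a rotation vector about the world's x, y, z in degrees. In form: [[[tx, ty, tz], [rx, ry, rz]], ...]. A call has 1 to 5 rows; each row is the pose to reach, as a shift and turn from the pose commanded when the call began; what a row does not reach only later rows make up. A row lasts 1/10 s, in which the tool goes at most 50 mm and 8.59 degrees, less where a joint would pass 70% of its speed; a pose out of reach is approached as far as the arm can. A call with a gripper value outside its range is refused whole. "grip" is the opening, from 0 (shut) to 1 (fully open), set as the call begins (left out, the last holds). The fingers move at their own pace and stop on an object; "squeeze" is the grip in N (left out, the last holds). Time passes only in rows, so rows that repeat a pose let the fingers close. It gives the time, the measured TCP pose, the force, the opening and the grip force at its end, in the units of the state.
- arm.sense(): the state, without advancing time (a new reading comes with each control period).
- arm.grab_frame(name): name is "scene" or "top" or "wrist"; returns (picture, depth): 400x640x3 uint8, blue, green, red; 400x640 float32, m along the optical axis (not along the pixel's ray), 0 where there is no reading.
- arm.camera_model(name): a dict with "mtx" (3x3 intrinsics, pixels), "xyz" and "rotation" of the camera in the world. Camera axes: x right, y down, z forward; pixel columns grow to the right and rows downward; lengths in m; the calibration is good to about 2 mm. A picture is of the moment at which its call begins: read the wrist's pose just before it. camera_model takes no time and is no camera call; for the wrist camera it gives the pose at the moment of the call.
- arm.hand_in(): hands the job in; it is judged then, once.
The state is a dict: "clock": time; "qpos": joint angles; "qd": joint speeds; "tau": joint torques, N m; "eef_pos": TCP position; "tcp_rot": TCP orientation; "wrist_force": force on the tool from outside, world axes, zero at the start; "wrist_torque": the same for the moment, N m; "width": opening from 0.0 (shut) to 1.0 (fully open); "finger_force": force on a finger pad.
Only numpy, scipy, OpenCV 4.12 (cv2) and the standard library are available. Lean on these libraries where they do the work, as an engineer would, in place of code of your own. Each camera call takes 0.05 s, during which the arm holds its last target. There are 200 camera calls.

## Working session

There is one attempt and no reset: what is moved stays moved. The work goes in short steps, Python scripts to look and compute and a tool call to move; the robot and the scene stay as the last step left them, time stands still between calls to the robot, and variables do not carry over. Pictures are saved under pics/ and viewed, at most 14 in all, crops included, and the job is handed in when it is done.

Besides the shell and the picture viewer there is one more tool, called after "Call:" by a JSON object that holds its "method" and its "body". carry_out: Moves the arm, as the interface text tells. Its arguments: {"type":"object","properties":{"moves":{"type":"array"},"grip":{"type":"number"},"squeeze":{"type":"number"}},"required":["moves"]}

```bash
mkdir -p pics; ls
cat > h.py <<'E'
import numpy as np, cv2
from station import arm
from scipy.spatial.transform import Rotation as R
def cam(n):
    m=arm.camera_model(n); K=np.array(m["mtx"]); r=np.array(m["rotation"])
    if r.shape!=(3,3): r=R.from_quat(np.r_[r.ravel()[1:],r.ravel()[0]]).as_matrix()
    return K,np.array(m["xyz"]),r
def shot(n,save=None):
    c=cam(n); im,d=arm.grab_frame(n)
    if save: cv2.imwrite(f"pics/{save}.png",im)
    return im,d,c
def cloud(d,c):
    K,t,r=c; v,u=np.mgrid[:d.shape[0],:d.shape[1]]
    p=np.stack([(u-K[0,2])/K[0,0]*d,(v-K[1,2])/K[1,1]*d,d],-1)
    return p@r.T+t
def ray(c,u,v,z):
    K,t,r=c; q=r@np.array([(u-K[0,2])/K[0,0],(v-K[1,2])/K[1,1],1]); return t+q*(z-t[2])/q[2]
E
python3 - <<'E'
from h import *
for n in("scene","top"):
    im,d,c=shot(n,n+"0"); np.savez(n+"0.npz",im=im,d=d,K=c[0],t=c[1],r=c[2]); print(n,c[1],c[2].round(2).tolist(),c[0].tolist())
print(arm.sense())
E
```

```text
pics
scene [ 1.187887   -0.741407    1.02582306] [[0.76, 0.45, -0.46], [0.65, -0.51, 0.57], [0.02, -0.73, -0.68]] [[496.8737822829531, 0.0, 316.09434042687644], [0.0, 496.8737822829531, 202.3934879453725], [0.0, 0.0, 1.0]]
top [0.44416088 0.03187346 1.14227741] [[0.02, -0.99, 0.11], [-1.0, -0.02, -0.01], [0.01, -0.11, -0.99]] [[392.6219445642818, 0.0, 321.3528033451259], [0.0, 392.6219445642818, 195.514777958492], [0.0, 0.0, 1.0]]
{'clock': 0.1, 'qpos': array([ 1.05399635e+00,  3.42641203e-01,  1.52492250e+00,  2.22230824e-05,
        1.27540830e+00, -1.45994318e-01]), 'qd': array([-9.61457620e-04, -3.44859063e-03, -1.92353798e-03,  1.49938230e-03,
        1.33053801e-03, -2.24761003e-05]), 'tau': array([ 2.41657690e-03, -4.32003701e+01, -2.44698036e+01,  7.20269093e-02,
        5.24529931e-02, -7.59232557e-05]), 'eef_pos': array([0.19015452, 0.48922069, 0.40412009]), 'tcp_rot': array([-2.34444574e-04,  1.84345618e-01,  9.82861240e-01, -6.48688146e-04]), 'wrist_force': array([ 0.00806122,  0.54019984, -0.21755178]), 'wrist_torque': array([ 0.03814878, -0.01242943,  0.04939469]), 'finger_force': 0.0, 'width': 1.0004779394978218}
```

View pics/scene0.png

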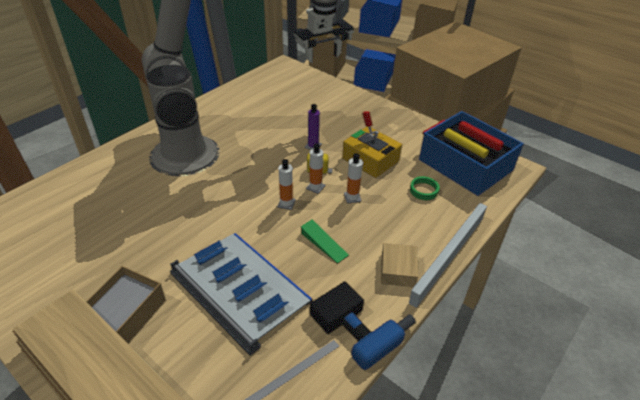

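View pics/top0.png

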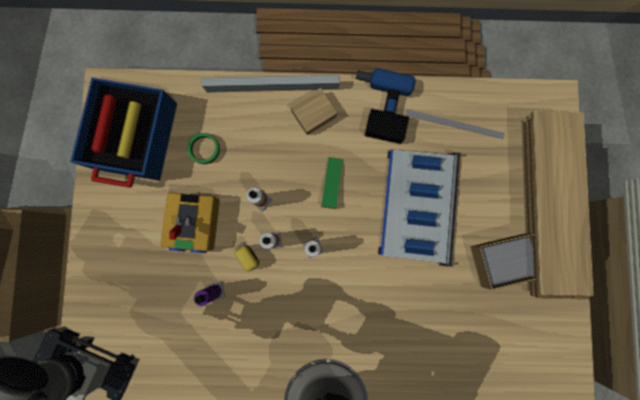

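Three white cartridges stand at top-view (257,197), (268,241) and (313,248), with the purple look-alike at (207,294). The wedge is at (333,183), the tray at (420,207) and the box at (188,222), with its green plate on the -x side. Next I'll measure these.

```bash
cat > m.py <<'E'
from h import *
def load(n):
    z=np.load(n+".npz"); return z["im"],z["d"],(z["K"],z["t"],z["r"])
def hsv(im): return cv2.cvtColor(im,cv2.COLOR_BGR2HSV)
def mask(im,lo,hi): return cv2.inRange(hsv(im),np.array(lo),np.array(hi))>0
COL=dict(green=((50,120,40),(85,255,255)),yellow=((18,150,60),(32,255,255)),red=((0,170,60),(6,255,255)),blue=((100,130,40),(125,255,255)),orange=((4,180,80),(15,255,255)))
def blobs(n,im,d,c,col,zmin=0.003,amin=12,zmax=.4):
    P=cloud(d,c); m=mask(im,*COL[col])&(d>0)&(P[...,2]>zmin)&(P[...,2]<zmax)
    k,l,s,ce=cv2.connectedComponentsWithStats(m.astype(np.uint8))
    for i in range(1,k):
        if s[i,4]>=amin:
            Q=P[l==i]; xy=Q[:,:2].astype(np.float32); r=cv2.minAreaRect(xy)
            print(n,col,ce[i].round(),s[i,4],"med",np.median(Q,0).round(3),"z",np.percentile(Q[:,2],[3,97]).round(3),"rect",np.round(r[0],3),np.round(r[1],3),round(r[2],1))
E
python3 - <<'E'
from m import *
for n in("top0","scene0"):
    im,d,c=load(n)
    for col in COL: blobs(n,im,d,c,col)
E
```

```text
top0 green [202. 147.] 237 med [0.703 0.378 0.022] z [0.013 0.027] rect [0.701 0.371] [0.087 0.083] 70.7
top0 green [332. 183.] 621 med [ 0.607 -0.005  0.017] z [0.005 0.03 ] rect [ 0.61  -0.005] [0.039 0.146] 82.8
top0 green [183. 244.] 121 med [0.424 0.393 0.076] z [0.072 0.08 ] rect [0.424 0.392] [0.047 0.02 ] 85.3
top0 yellow [128. 129.] 653 med [0.728 0.547 0.11 ] z [0.073 0.115] rect [0.736 0.558] [0.049 0.163] 81.2
top0 yellow [189. 220.] 1521 med [0.49  0.36  0.074] z [0.07  0.078] rect [0.486 0.387] [0.128 0.148] 86.8
top0 yellow [246. 258.] 323 med [0.39  0.225 0.06 ] z [0.054 0.065] rect [0.39  0.226] [0.067 0.037] 35.5
top0 red [102. 123.] 503 med [0.744 0.618 0.113] z [0.074 0.116] rect [0.747 0.629] [0.052 0.162] 83.7
top0 red [112. 180.] 234 med [0.592 0.597 0.076] z [0.072 0.08 ] rect [0.599 0.597] [0.112 0.032] 81.5
top0 red [172. 234.] 40 med [0.448 0.389 0.171] z [0.165 0.176] rect [0.45  0.389] [0.02  0.011] 4.3
top0 blue [392.  81.] 762 med [ 0.905 -0.173  0.05 ] z [0.029 0.055] rect [ 0.91  -0.174] [0.124 0.05 ] 77.8
top0 blue [123. 130.] 1102 med [0.719 0.552 0
[... 2715 characters left out ...]
1] rect [ 0.595 -0.267] [0.078 0.038] 84.9
scene0 blue [269. 308.] 386 med [ 0.667 -0.276  0.04 ] z [0.029 0.05 ] rect [ 0.675 -0.274] [0.079 0.038] 84.4
scene0 blue [352. 320.] 151 med [ 0.84  -0.175  0.043] z [0.038 0.047] rect [ 0.841 -0.173] [0.027 0.039] 78.2
scene0 blue [377. 344.] 1337 med [ 0.922 -0.191  0.05 ] z [0.027 0.055] rect [ 0.914 -0.18 ] [0.126 0.062] 78.3
scene0 orange [315. 176.] 136 med [0.456 0.146 0.063] z [0.037 0.085] rect [0.453 0.148] [0.034 0.021] 37.7
scene0 orange [353. 186.] 135 med [0.569 0.184 0.062] z [0.037 0.085] rect [0.568 0.185] [0.032 0.015] 28.9
scene0 orange [286. 192.] 134 med [0.44  0.032 0.063] z [0.037 0.085] rect [0.435 0.034] [0.033 0.019] 36.6
```

```bash
cat >> h.py <<'E'
def pose():
    s=arm.sense(); q=s["tcp_rot"]; return np.array(s["eef_pos"]),R.from_quat(np.r_[q[1:],q[0]])
def toolR(z,y):
    z=np.array(z,float);z/=np.linalg.norm(z);y=np.array(y,float);y-=z*(y@z);y/=np.linalg.norm(y)
    return R.from_matrix(np.c_[np.cross(y,z),y,z])
def go(grasp,z,y,off=.159):
    """print shift/turn that brings the grasp point to `grasp`, both finger symmetries"""
    p,r=pose(); z=np.array(z,float)/np.linalg.norm(z); t=np.array(grasp)-off*z
    for s in(1,-1):
        rv=(toolR(z,s*np.array(y,float))*r.inv()).as_rotvec(degrees=True)
        print("shift",(t-p).round(4),"turn",rv.round(1),"|turn|",np.linalg.norm(rv).round(1))
def bat_dir(th,yaw): # th = bat_swing
    a=th-.45; return np.array([np.sin(a)*np.cos(yaw),np.sin(a)*np.sin(yaw),np.cos(a)])
E
python3 - <<'E'
from m import *
im,d,c=load("top0"); P=cloud(d,c); m=mask(im,*COL["green"])&(P[...,2]>.003)&(abs(P[...,0]-.61)<.1)&(abs(P[...,1])<.06)
Q=P[m]; print("wedge z vs x",np.polyfit(Q[:,0],Q[:,2],1))
yaw=np.radians(-4); piv=np.array([.49,.387,.08]); b=bat_dir(0,yaw)
go(piv+.2*b,-b,[-np.sin(yaw),np.cos(yaw),0])
go(piv+.085*b,-b,[-np.sin(yaw),np.cos(yaw),0])
E
```

```text
wedge z vs x [-0.17633613  0.12421478]
shift [ 0.1441 -0.0913 -0.0009] turn [ -5.6 -25.3  17. ] |turn| 31.0
shift [ 0.1441 -0.0913 -0.0009] turn [  35.9   -8.1 -159. ] |turn| 163.2
shift [ 0.194  -0.0948 -0.1044] turn [ -5.6 -25.3  17. ] |turn| 31.0
shift [ 0.194  -0.0948 -0.1044] turn [  35.9   -8.1 -159. ] |turn| 163.2
```

Call:
{"method": "carry_out", "body": {"moves": [[[0.03,-0.02,0],[-1.2,-5.2,3.5]],[[0.06,-0.04,0],[-2.4,-10.4,7]],[[0.09,-0.06,0],[-3.6,-15.6,10.5]],[[0.12,-0.08,0],[-4.8,-20.8,14]],[[0.144,-0.091,0],[-5.6,-25.3,17]]], "grip": 1, "squeeze": 60}}

```text
clock: 0.6
eef_pos: [0.3354, 0.397, 0.4045]
tcp_rot: [0.225, 0.032, 0.974, -0.008]
wrist_force: [0.3, 0.3, -0.4]
width: 0.997
finger_force: 0.0
```

Call:
{"method": "carry_out", "body": {"moves": [[[0,0,0],[0,0,0]],[[0,0,0],[0,0,0]]]}}

```text
clock: 0.8
eef_pos: [0.3342, 0.3981, 0.4044]
tcp_rot: [0.222, 0.035, 0.974, -0.007]
wrist_force: [0.2, -0.5, -0.4]
width: 1.005
finger_force: 0.0
```

Run:
```python
from m import *
print(pose()[0],arm.sense()["qpos"].round(2))
im,d,c=shot("wrist","w1"); print("cam",c[1],c[2].round(2).tolist())
for k in("red","green","yellow"): blobs("w",im,d,c,k,amin=80)
```

```text
[0.33420549 0.39806653 0.40438804] [ 0.82  0.28  1.65 -0.42  0.96 -0.48]
cam [0.26714158 0.40323984 0.34896601] [[0.07, 0.72, 0.69], [1.0, -0.05, -0.05], [0.0, 0.69, -0.72]]
w red [317. 201.] 713 med [0.446 0.392 0.167] z [0.128 0.173] rect [0.499 0.387] [0.016 0.125] 84.3
w red [479. 226.] 1180 med [0.589 0.599 0.075] z [0.068 0.077] rect [0.601 0.599] [0.111 0.039] 81.3
w green [317. 125.] 989 med [0.425 0.394 0.076] z [0.075 0.077] rect [0.426 0.394] [0.049 0.023] 86.5
w green [ 38. 195.] 96 med [ 0.537 -0.01   0.027] z [0.015 0.153] rect [0.488 0.068] [0.01 0.21] 33.1
w green [ 84. 227.] 1232 med [0.619 0.005 0.013] z [0.004 0.024] rect [0.554 0.052] [0.077 0.309] 56.4
w green [316. 247.] 1219 med [0.689 0.374 0.018] z [0.004 0.024] rect [0.702 0.375] [0.088 0.088] 27.6
w yellow [151.  84.] 3955 med [0.384 0.234 0.059] z [0.012 0.062] rect [0.402 0.214] [0.07  0.081] 35.0
w yellow [317. 150.] 9480 med [0.451 0.395 0.074] z [0.031 0.075] rect [0.487 0.39 ] [0.13 0.15] 86.4
w yellow [149. 304.] 704 med [0.345 0.35  0.306] z [0.297 0.31 ] rect [0.349 0.35 ] [0.003 0.016] 83.9
w yellow [482. 304.] 687 med [0.352 0.445 0.306] z [0.297 0.31 ] rect [0.355 0.445] [0.003 0.015] 85.8
w yellow [414. 322.] 89 med [0.794 0.535 0.11 ] z [0.1   0.113] rect [0.629 0.491] [0.461 0.018] 14.9
w yellow [462. 351.] 3120 med [0.354 0.439 0.317] z [0.315 0.319] rect [0.354 0.433] [0.079 0.005] 85.4
```

View pics/w1.png

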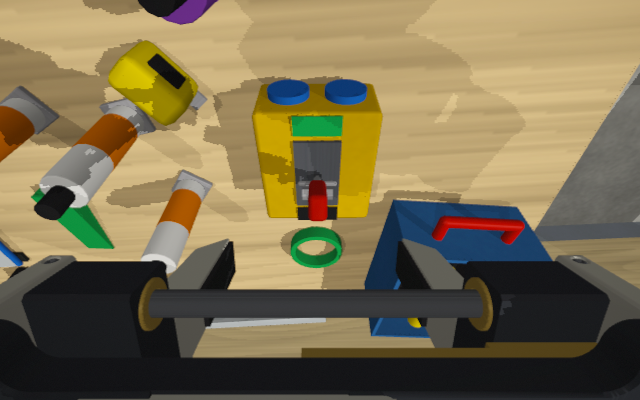

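The wrist view shows the paddle end at (317,201), centred between the fingers, with the box centre near (0.487,0.390). I'll descend along the bat.

```bash
cat > bat.py <<'E'
from h import *
yaw=np.radians(-3.7); piv=np.array([.489,.390,.08]); ey=[-np.sin(yaw),np.cos(yaw),0]
E
python3 - <<'E'
from bat import *
b=bat_dir(0,yaw); go(piv+.083*b,-b,ey)
g0=piv+(.083+.159)*b
for th in np.linspace(0,.92,8):
    b1=bat_dir(th,yaw); print(th.round(2),(piv+(.083+.0135+.159)*b1-g0).round(4),(np.degrees(th)*np.array(ey)).round(1))
E
```

```text
shift [ 0.0501 -0.0016 -0.1065] turn [-0.1 -0.1  0.3] |turn| 0.3
shift [ 0.0501 -0.0016 -0.1065] turn [  77.9   -5.2 -161.9] |turn| 179.7
0.0 [-0.0059  0.0004  0.0122] [0. 0. 0.]
0.13 [ 0.0252 -0.0016  0.0247] [0.5 7.5 0. ]
0.26 [ 0.0576 -0.0037  0.0331] [ 1. 15.  0.]
0.39 [ 0.0908 -0.0059  0.0372] [ 1.5 22.5  0. ]
0.53 [ 0.1243 -0.008   0.0369] [ 1.9 30.1  0. ]
0.66 [ 0.1575 -0.0102  0.0321] [ 2.4 37.6  0. ]
0.79 [ 0.1897 -0.0123  0.0231] [ 2.9 45.1  0. ]
0.92 [ 0.2205 -0.0143  0.0099] [ 3.4 52.6  0. ]
```

Call:
{"method": "carry_out", "body": {"moves": [[[0.017,-0.0005,-0.036],[0,0,0]],[[0.034,-0.001,-0.072],[0,0,0]],[[0.05,-0.0015,-0.1065],[0,0,0]],[[0.05,-0.0015,-0.1065],[0,0,0]],[[0.05,-0.0015,-0.1065],[0,0,0]]]}}

```text
clock: 1.35
eef_pos: [0.3838, 0.3973, 0.2981]
tcp_rot: [0.223, 0.033, 0.974, -0.008]
wrist_force: [0.2, -0.2, -0.0]
width: 0.998
finger_force: 0.0
```

Call:
{"method": "carry_out", "body": {"moves": [[[0,0,0],[0,0,0]],[[0,0,0],[0,0,0]],[[0,0,0],[0,0,0]],[[0,0,0],[0,0,0]],[[0,0,0],[0,0,0]]], "grip": 0, "squeeze": 60}}

```text
clock: 1.85
eef_pos: [0.3841, 0.3969, 0.2988]
tcp_rot: [0.224, 0.034, 0.974, -0.007]
wrist_force: [0.7, 0.4, 0.3]
width: 0.616
finger_force: 0.0
```

Call:
{"method": "carry_out", "body": {"moves": [[[0,0,0],[0,0,0]],[[-0.003,0,0.006],[0,0,0]],[[-0.006,0,0.0122],[0,0,0]],[[-0.006,0,0.0122],[0,0,0]],[[-0.006,0,0.0122],[0,0,0]]]}}

```text
clock: 2.35
eef_pos: [0.3781, 0.3969, 0.3109]
tcp_rot: [0.224, 0.034, 0.974, -0.007]
wrist_force: [-1.0, -0.1, 1.8]
width: 0.181
finger_force: 0.4
```

Run:
```python
from bat import *
b=bat_dir(0,yaw); p,r=pose(); print(p-(piv+.242*b), r.as_matrix()[:,2]+b, (p-piv)@b)
```

```text
[-0.0058414   0.00010191  0.01294736] [ 0.00099703 -0.00038434  0.00049336] 0.2561967884937211
```

Call:
{"method": "carry_out", "body": {"moves": [[[0,0,0],[0,0,0]],[[0,0,0],[0,0,0]],[[0.003,0,-0.006],[0,0,0]],[[0.006,0,-0.0122],[0,0,0]],[[0.006,0,-0.0122],[0,0,0]]], "grip": 0.35}}

```text
clock: 2.85
eef_pos: [0.3844, 0.3965, 0.2968]
tcp_rot: [0.222, 0.034, 0.974, -0.008]
wrist_force: [0.1, 0.6, -0.3]
width: 0.347
finger_force: 0.0
```

Call:
{"method": "carry_out", "body": {"moves": [[[0,0,0],[0,0,0]],[[0,0,0],[0,0,0]],[[0,0,0],[0,0,0]],[[0,0,0],[0,0,0]],[[0,0,0],[0,0,0]]], "grip": 0}}

```text
clock: 3.35
eef_pos: [0.3842, 0.3966, 0.2983]
tcp_rot: [0.223, 0.034, 0.974, -0.008]
wrist_force: [-0.9, -2.6, 0.2]
width: 0.17
finger_force: 60.0
```

Call:
{"method": "carry_out", "body": {"moves": [[[0,0,0],[0,0,0]],[[0,0,0],[0,0,0]],[[-0.002,0,0.004],[0,0,0]],[[-0.004,0,0.008],[0,0,0]],[[-0.006,0,0.0122],[0,0,0]]]}}

```text
clock: 3.85
eef_pos: [0.3786, 0.3968, 0.31]
tcp_rot: [0.223, 0.033, 0.974, -0.007]
wrist_force: [7.6, -1.1, -7.8]
width: 0.172
finger_force: 60.0
```

Call:
{"method": "carry_out", "body": {"moves": [[[0,0,0],[0,0,0]],[[0,0,0],[0,0,0]]]}}

```text
clock: 4.05
eef_pos: [0.3787, 0.3968, 0.3099]
tcp_rot: [0.223, 0.033, 0.974, -0.007]
wrist_force: [7.0, -1.2, -7.2]
width: 0.169
finger_force: 60.0
```

Call:
{"method": "carry_out", "body": {"moves": [[[0.015,-0.001,0.007],[0.2,3.75,0]],[[0.031,-0.002,0.0125],[0.5,7.5,0]],[[0.047,-0.003,0.0172],[0.7,11.2,0]],[[0.0635,-0.004,0.0209],[1.0,15.0,0]],[[0.0967,-0.0063,0.025],[1.5,22.5,0]]]}}

```text
clock: 4.55
eef_pos: [0.4746, 0.3907, 0.3347]
tcp_rot: [0.027, 0.033, 0.999, -0.001]
wrist_force: [5.0, -6.9, -9.0]
width: 0.17
finger_force: 60.0
```

Call:
{"method": "carry_out", "body": {"moves": [[[0.0333,-0.0021,-0.0003],[0.5,7.6,0]],[[0.0667,-0.0043,-0.0051],[0.9,15.1,0]],[[0.0989,-0.0064,-0.0141],[1.4,22.6,0]],[[0.1297,-0.0084,-0.0273],[1.9,30.1,0]],[[0.1297,-0.0084,-0.0273],[1.9,30.1,0]]]}}

```text
clock: 5.05
eef_pos: [0.6052, 0.3826, 0.2987]
tcp_rot: [-0.244, 0.034, 0.969, 0.006]
wrist_force: [-15.1, 0.2, -2.0]
width: 0.173
finger_force: 60.0
```

Call:
{"method": "carry_out", "body": {"moves": [[[0,0,0],[0,0,0]],[[0,0,0],[0,0,0]]]}}

```text
clock: 5.25
eef_pos: [0.6036, 0.383, 0.3053]
tcp_rot: [-0.235, 0.033, 0.971, 0.005]
wrist_force: [-8.9, -2.9, -5.8]
width: 0.172
finger_force: 60.0
```

Run:
```python
from bat import *
p,r=pose(); v=p-piv; print(np.linalg.norm(v),np.arctan2(v[0],v[2])+.45, r.as_matrix()[:,2])
```

```text
0.25283534504022104 0.9206953592806264 [-0.45711258  0.02534937 -0.88904752]
```

Call:
{"method": "carry_out", "body": {"moves": [[[-0.003,0,-0.006],[0,0,0]],[[-0.006,0,-0.012],[0,0,0]],[[-0.006,0,-0.012],[0,0,0]],[[-0.006,0,-0.012],[0,0,0]]]}}

```text
clock: 5.65
eef_pos: [0.5977, 0.3828, 0.296]
tcp_rot: [-0.233, 0.033, 0.972, 0.006]
wrist_force: [-5.8, -1.7, 0.3]
width: 0.173
finger_force: 60.0
```

Call:
{"method": "carry_out", "body": {"moves": [[[0,0,0],[0,0,0]],[[0,0,0],[0,0,0]],[[0,0,0],[0,0,0]],[[0,0,0],[0,0,0]],[[0,0,0],[0,0,0]]], "grip": 0.6}}

```text
clock: 6.15
eef_pos: [0.5987, 0.3821, 0.2961]
tcp_rot: [-0.232, 0.034, 0.972, 0.007]
wrist_force: [-0.0, -0.6, -0.6]
width: 0.558
finger_force: 0.0
```

Call:
{"method": "carry_out", "body": {"moves": [[[0.018,-0.001,0.035],[0,0,0]],[[0.036,-0.002,0.07],[0,0,0]],[[0.045,-0.0025,0.1],[0,0,0]],[[0.045,-0.0025,0.13],[0,0,0]],[[0.045,-0.0025,0.13],[0,0,0]]]}}

```text
clock: 6.65
eef_pos: [0.6436, 0.3792, 0.4312]
tcp_rot: [-0.229, 0.033, 0.973, 0.008]
wrist_force: [-0.0, 0.6, 1.3]
width: 0.602
finger_force: 0.0
```

Run:
```python
from m import *
for n in("scene","top"):
    im,d,c=shot(n,n+"1"); blobs(n,im,d,c,"red",amin=5)
    np.savez(n+"1.npz",im=im,d=d,K=c[0],t=c[1],r=c[2])
    if n=="top": blobs(n,im,d,c,"green")
    if n=="scene": blobs(n,im,d,c,"orange")
tray=np.radians(-5.2); ty=np.array([-np.sin(tray),np.cos(tray)])
w=np.array([.612,-.006]); wy=np.radians(-7.3)
# grasp 25mm.. from thick end: 48 mm from centre
g=w-.047*np.array([np.cos(wy),np.sin(wy)]); print("g",g)
go([*g,.13],[0,0,-1],[-np.sin(wy),np.cos(wy),0])
```

```text
scene red [383. 126.] 43 med [0.527 0.381 0.16 ] z [0.133 0.175] rect [0.525 0.379] [0.03  0.014] 7.9
scene red [480. 135.] 342 med [0.753 0.611 0.111] z [0.091 0.118] rect [0.735 0.618] [0.045 0.189] 71.5
scene orange [315. 176.] 134 med [0.455 0.146 0.061] z [0.036 0.085] rect [0.452 0.147] [0.035 0.018] 26.2
scene orange [353. 186.] 137 med [0.569 0.183 0.061] z [0.036 0.086] rect [0.568 0.185] [0.033 0.017] 32.9
scene orange [286. 193.] 135 med [0.439 0.031 0.061] z [0.037 0.086] rect [0.436 0.033] [0.032 0.016] 38.3
top red [101. 125.] 92 med [0.735 0.619 0.113] z [0.073 0.116] rect [0.746 0.629] [0.064 0.029] 48.7
top red [ 96. 176.] 71 med [0.6   0.643 0.077] z [0.071 0.08 ] rect [0.601 0.642] [0.039 0.023] 33.3
top green [206. 146.] 175 med [0.717 0.358 0.022] z [0.013 0.027] rect [0.684 0.356] [0.133 0.072] 23.5
top green [332. 183.] 632 med [ 0.608 -0.005  0.017] z [0.004 0.03 ] rect [ 0.611 -0.005] [0.039 0.146] 82.9
g [ 5.65380961e-01 -2.79633957e-05]
shift [-0.0783 -0.3796 -0.1374] turn [ -2.5 -26.7  -3.3] |turn| 27.0
shift [-0.0783 -0.3796 -0.1374] turn [ 40.8  -3.8 171.9] |turn| 176.7
```

Call:
{"method": "carry_out", "body": {"moves": [[[-0.02,-0.045,0],[-0.5,-5.4,-0.7]],[[-0.04,-0.09,0],[-1,-10.8,-1.3]],[[-0.055,-0.135,0],[-1.5,-16.2,-2]],[[-0.07,-0.18,0],[-2,-21.6,-2.7]],[[-0.09,-0.225,0],[-2.5,-26.7,-3.3]]], "grip": 0.85}}

```text
clock: 7.25
eef_pos: [0.5583, 0.1685, 0.4246]
tcp_rot: [0.0, 0.063, 0.998, -0.001]
wrist_force: [0.6, -0.8, 0.1]
width: 0.852
finger_force: 0.0
```

Call:
{"method": "carry_out", "body": {"moves": [[[0,-0.045,-0.03],[0,0,0]],[[0,-0.09,-0.06],[0,0,0]],[[0,-0.135,-0.09],[0,0,0]],[[0,-0.154,-0.137],[0,0,0]],[[0,-0.154,-0.137],[0,0,0]]]}}

```text
clock: 7.75
eef_pos: [0.5577, 0.014, 0.2838]
tcp_rot: [-0.006, 0.065, 0.998, -0.0]
wrist_force: [-0.4, 0.5, -1.0]
width: 0.849
finger_force: 0.0
```

Run:
```python
from m import *
im,d,c=shot("wrist","w2"); blobs("w",im,d,c,"green",amin=80); print(arm.sense()["qpos"].round(2))
w=np.array([.612,-.006]); wy=np.radians(-7.3)
g=w-.058*np.array([np.cos(wy),np.sin(wy)]); print("g",g)
go([*g,.025],[0,0,-1],[-np.sin(wy),np.cos(wy),0])
```

```text
w green [302. 236.] 5326 med [ 0.576 -0.     0.022] z [0.012 0.029] rect [ 0.58 -0.  ] [0.044 0.112] 83.1
w green [305. 323.] 456 med [ 0.679 -0.013  0.005] z [0.003 0.006] rect [ 0.68  -0.013] [0.043 0.016] 83.7
[-0.11  0.53  1.59 -0.    1.04 -1.55]
g [0.55447012 0.00136975]
shift [-0.0039 -0.0132 -0.1004] turn [-0.  -0.6  0.2] |turn| 0.6
shift [-0.0039 -0.0132 -0.1004] turn [  -1.     0.  -179.8] |turn| 179.8
```

View pics/w2.png

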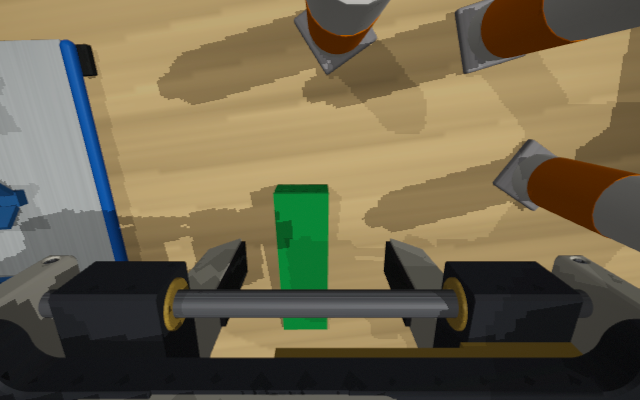

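The wedge's thick face is at (302,190), centred between the fingers to about 1 cm. I'll grip it, lift it and turn it -88°.

Call:
{"method": "carry_out", "body": {"moves": [[[-0.004,-0.013,-0.03],[0,0,0]],[[-0.004,-0.013,-0.065],[0,0,0]],[[-0.004,-0.013,-0.1],[0,0,0]],[[-0.004,-0.013,-0.1],[0,0,0]],[[-0.004,-0.013,-0.1],[0,0,0]]]}}

```text
clock: 8.3
eef_pos: [0.5566, 0.0042, 0.1902]
tcp_rot: [-0.001, 0.063, 0.998, -0.0]
wrist_force: [0.2, -0.1, -0.1]
width: 0.852
finger_force: 0.0
```

Call:
{"method": "carry_out", "body": {"moves": [[[0,0,0],[0,0,0]],[[0,0,0],[0,0,0]],[[0,0,0],[0,0,0]],[[0,0,0],[0,0,0]],[[0,0,0],[0,0,0]]], "grip": 0, "squeeze": 50}}

```text
clock: 8.8
eef_pos: [0.5562, 0.0032, 0.1896]
tcp_rot: [-0.0, 0.064, 0.998, -0.0]
wrist_force: [-1.6, 0.8, 3.2]
width: 0.472
finger_force: 50.0
```

Call:
{"method": "carry_out", "body": {"moves": [[[0,0,0],[0,0,0]],[[0,0,0],[0,0,0]],[[0,0,0],[0,0,0]],[[0,0,0.03],[0,0,0]],[[0,0,0.06],[0,0,0]]]}}

```text
clock: 9.3
eef_pos: [0.5557, 0.0032, 0.2487]
tcp_rot: [-0.002, 0.064, 0.998, -0.0]
wrist_force: [0.8, -0.4, -0.8]
width: 0.474
finger_force: 50.0
```

Call:
{"method": "carry_out", "body": {"moves": [[[0.004,-0.001,0],[0,0,-8.5]],[[0.008,-0.002,0],[0,0,-17]],[[0.012,-0.003,0],[0,0,-25.5]],[[0.016,-0.004,0],[0,0,-34]],[[0.019,-0.005,0],[0,0,-42.5]]]}}

```text
clock: 9.8
eef_pos: [0.5752, -0.0018, 0.2486]
tcp_rot: [-0.001, 0.424, 0.906, -0.0]
wrist_force: [-0.7, -0.7, -1.8]
width: 0.469
finger_force: 50.0
```

Call:
{"method": "carry_out", "body": {"moves": [[[0,0,0],[0,0,-8.5]],[[0,0,0],[0,0,-17]],[[0,0,0],[0,0,-25.5]],[[0,0,0],[0,0,-34]],[[0,0,0],[0,0,-42.5]]]}}

```text
clock: 10.3
eef_pos: [0.575, -0.0018, 0.2486]
tcp_rot: [-0.001, 0.723, 0.69, -0.0]
wrist_force: [1.3, 0.1, -1.0]
width: 0.472
finger_force: 50.0
```

Call:
{"method": "carry_out", "body": {"moves": [[[0,0,0],[0,0,-3]],[[0,0,-0.02],[0,0,-3]],[[0,0,-0.04],[0,0,-3]],[[0,0,-0.059],[0,0,-3]],[[0,0,-0.059],[0,0,-3]]]}}

```text
clock: 10.8
eef_pos: [0.5748, -0.0018, 0.1885]
tcp_rot: [-0.002, 0.739, 0.674, -0.0]
wrist_force: [-0.3, 0.7, -1.6]
width: 0.475
finger_force: 50.0
```

Run:
```python
from m import *
p,r=pose(); print(p,r.as_matrix()[:,1]); 
for n in("top","scene"):
    im,d,c=shot(n,"x2"+n); blobs(n,im,d,c,"green",zmin=.002); blobs(n,im,d,c,"orange")
print(arm.sense()["qpos"].round(2))
```

```text
[ 0.57483996 -0.00179912  0.188542  ] [ 0.99568205 -0.09278537 -0.00285226]
top green [202. 147.] 232 med [0.702 0.378 0.022] z [0.014 0.026] rect [0.701 0.371] [0.087 0.083] 75.5
top green [369. 200.] 130 med [ 0.56  -0.115  0.007] z [0.003 0.014] rect [ 0.56  -0.098] [0.039 0.072] 3.5
top green [350. 203.] 18 med [ 0.551 -0.057  0.018] z [0.015 0.022] rect [ 0.552 -0.057] [0.015 0.009] 88.0
top green [183. 244.] 115 med [0.424 0.392 0.076] z [0.073 0.08 ] rect [0.423 0.392] [0.019 0.046] 1.3
top orange [175. 206.] 25 med [0.518 0.39  0.167] z [0.147 0.174] rect [0.519 0.386] [0.013 0.032] 86.6
scene green [358. 134.] 46 med [0.43  0.392 0.077] z [0.074 0.082] rect [0.43  0.392] [0.02  0.049] 2.4
scene green [424. 188.] 319 med [0.707 0.366 0.02 ] z [0.004 0.027] rect [0.708 0.37 ] [0.084 0.092] 27.5
scene green [298. 245.] 686 med [ 0.574 -0.066  0.016] z [0.005 0.029] rect [ 0.583 -0.065] [0.139 0.067] 86.7
scene orange [353. 186.] 136 med [0.57  0.184 0.062] z [0.038 0.086] rect [0.568 0.185] [0.033 0.016] 29.3
scene orange [284. 189.] 50 med [0.434 0.029 0.076] z [0.044 0.086] rect [0.435 0.032] [0.03  0.011] 30.2
[-0.14  0.68  1.62  0.    0.84 -0.05]
```

View pics/x2top.png

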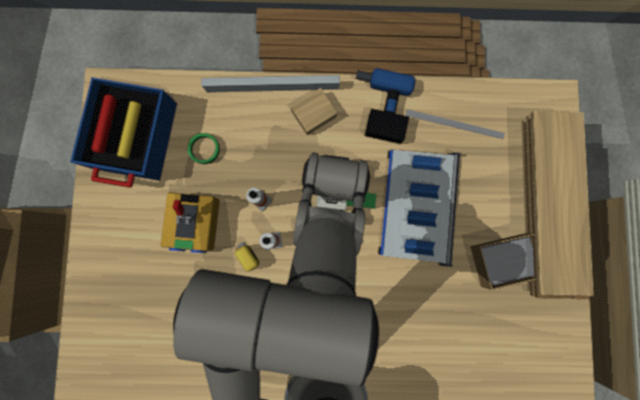

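The wedge points at the bar with its tip at about (369,200). Now I'll push it in.

Call:
{"method": "carry_out", "body": {"moves": [[[-0.0011,-0.012,0],[0,0,0]],[[-0.0022,-0.024,0],[0,0,0]],[[-0.0033,-0.036,0],[0,0,0]],[[-0.0043,-0.048,0],[0,0,0]],[[-0.0054,-0.06,0],[0,0,0]]], "squeeze": 60}}

```text
clock: 11.4
eef_pos: [0.5693, -0.0626, 0.1898]
tcp_rot: [-0.002, 0.74, 0.673, 0.0]
wrist_force: [0.2, 4.8, -4.9]
width: 0.472
finger_force: 60.0
```

Call:
{"method": "carry_out", "body": {"moves": [[[-0.0007,-0.008,0],[0,0,0]],[[-0.0014,-0.016,0],[0,0,0]],[[-0.0022,-0.024,0],[0,0,0]],[[-0.0029,-0.032,0],[0,0,0]],[[-0.0036,-0.04,0],[0,0,0]]]}}

```text
clock: 11.9
eef_pos: [0.566, -0.1022, 0.1899]
tcp_rot: [-0.001, 0.739, 0.674, 0.0]
wrist_force: [0.3, 4.0, -5.1]
width: 0.471
finger_force: 60.0
```

```bash
cat > tray.py <<'E'
from m import *
def tray(n="scene",save=None):
    im,d,c=shot(n,save); P=cloud(d,c)
    # blue bar and trough plate heights, and white floor tilt
    o=np.array([.5605,-.164]); a=np.radians(-5.2); ex=np.array([np.cos(a),np.sin(a)]); ey=np.array([-np.sin(a),np.cos(a)])
    q=P[...,:2]-o; X=q@ex; Y=q@ey; hs=hsv(im)
    fl=(abs(X)<.14)&(Y<-.015)&(Y>-.17)&(hs[...,1]<60)&(d>0)&(P[...,2]<.07)
    A=np.c_[Y[fl],np.ones(fl.sum())]; z=P[...,2][fl]; k=np.linalg.lstsq(A,z,rcond=None)[0]
    r=abs(A@k-z)<.004; k=np.linalg.lstsq(A[r],z[r],rcond=None)[0]
    b=(abs(X)<.15)&(abs(Y)<.012)&mask(im,*COL["blue"])
    print(n,"tilt",np.arctan(k[0]).round(4),r.sum(),"floor z at edge",k[1].round(4),"bar top",np.percentile(P[...,2][b],[50,90]).round(4),b.sum())
    m=mask(im,*COL["green"])&(abs(X)<.15)&(Y>0)&(Y<.2)
    if m.any(): print("wedge outside Y",np.percentile(Y[m],[1,99]).round(3),"X",np.percentile(X[m],[2,98]).round(3))
    return im,d,c
E
python3 -c "
from tray import *
tray()"
```

```text
scene tilt -0.0218 3679 floor z at edge 0.026 bar top [0.0273 0.0297] 144
wedge outside Y [0.008 0.058] X [-0.017  0.025]
```

Run:
```python
import tray as T
def fake(n,save=None): return T.load(n)
T.shot=fake; T.tray("scene0"); T.tray("top0")
```

```text
scene0 tilt -0.074 3600 floor z at edge 0.0162 bar top [0.0178 0.02  ] 124
wedge outside Y [0.14  0.184] X [-0.029  0.111]
top0 tilt -0.0782 3504 floor z at edge 0.0154 bar top [0.0171 0.0194] 188
wedge outside Y [0.143 0.184] X [-0.036  0.105]
```

Call:
{"method": "carry_out", "body": {"moves": [[[-0.0006,-0.007,0],[0,0,0]],[[-0.0013,-0.014,0],[0,0,0]],[[-0.002,-0.021,0],[0,0,0]],[[-0.0025,-0.028,0],[0,0,0]],[[-0.0025,-0.028,0],[0,0,0]]]}}

```text
clock: 12.45
eef_pos: [0.5636, -0.1311, 0.1902]
tcp_rot: [-0.0, 0.739, 0.673, -0.0]
wrist_force: [0.0, -0.6, -5.8]
width: 0.477
finger_force: 60.0
```

```bash
python3 -c "
from tray import *
tray()"
```

```text
scene tilt 0.0098 3771 floor z at edge 0.0319 bar top [0.0331 0.0356] 150
wedge outside Y [0.01  0.029] X [-0.019  0.024]
```

Call:
{"method": "carry_out", "body": {"moves": [[[0,0,0],[0,0,0]],[[0,0,0],[0,0,0]],[[0,0,0],[0,0,0]],[[0,0,0],[0,0,0]]], "grip": 0.8}}

```text
clock: 12.9
eef_pos: [0.5639, -0.1297, 0.1906]
tcp_rot: [-0.0, 0.739, 0.674, 0.0]
wrist_force: [0.5, -0.8, 0.9]
width: 0.767
finger_force: 0.0
```

Call:
{"method": "carry_out", "body": {"moves": [[[0,0,0.04],[0,0,0]],[[0,0,0.08],[0,0,0]],[[0,0.03,0.12],[0,0,0]],[[0,0.06,0.16],[0,0,0]],[[0,0.09,0.2],[0,0,0]]]}}

```text
clock: 13.4
eef_pos: [0.5633, -0.0388, 0.3921]
tcp_rot: [-0.0, 0.739, 0.673, 0.0]
wrist_force: [1.0, 0.3, -0.3]
width: 0.795
finger_force: 0.0
```

Run:
```python
from tray import *
im,d,c=tray("scene","s3"); blobs("s",im,d,c,"orange"); tray("top","t3")
print(pose()[0])
im,d,c=shot("wrist","w3"); blobs("w",im,d,c,"orange")
```

```text
scene tilt -0.003 3693 floor z at edge 0.0295 bar top [0.031  0.0334] 148
wedge outside Y [0.01  0.048] X [-0.016  0.026]
s orange [353. 186.] 136 med [0.57  0.183 0.062] z [0.038 0.084] rect [0.568 0.186] [0.034 0.015] 31.2
s orange [286. 192.] 133 med [0.439 0.031 0.062] z [0.038 0.084] rect [0.438 0.033] [0.032 0.017] 44.1Traceback (most recent call last):
  File "<stdin>", line 2, in <module>
  File "tray.py", line 11, in tray
    print(n,"tilt",np.arctan(k[0]).round(4),r.sum(),"floor z at edge",k[1].round(4),"bar top",np.percentile(P[...,2][b],[50,90]).round(4),b.sum())
                                                                                              ~~~~~~~~~~~~~^^^^^^^^^^^^^^^^^^^^^
    return _quantile_unchecked(
        a, q, axis, out, overwrite_input, method, keepdims, weights)
    return _ureduce(a,
                    func=_quantile_ureduce_func,
    ...<5 lines>...
                    overwrite_input=overwrite_input,
                    method=method)
    r = func(a, **kwargs)
    result = _quantile(arr,
                       quantiles=q,
    ...<2 lines>...
                       out=out,
                       weights=wgt)
    slices_having_nans = np.isnan(arr[-1, ...])
                                  ~~~^^^^^^^^^
IndexError: index -1 is out of bounds for axis 0 with size 0
```

View pics/s3.png

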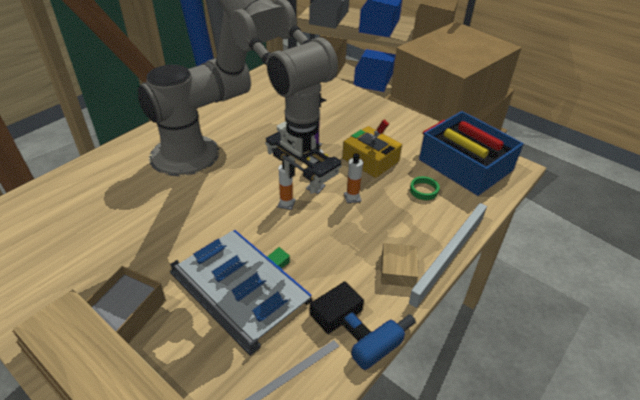

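The tray is level (about -0.003) with the wedge in place at (278,259). Next come accurate cartridge and trough positions, then the first pick pose.

```bash
cat > carts.py <<'E'
from m import *
def carts(im,d,c):
    """cylinder axis xy: fit circle radius 20 to standing white/orange body points"""
    from scipy.optimize import least_squares
    P=cloud(d,c); m=mask(im,(3,130,60),(16,255,255))&(P[...,2]>.03)&(P[...,2]<.095)&(d>0)&(P[...,1]<.33)&(P[...,0]>.25)
    k,l,s,ce=cv2.connectedComponentsWithStats(m.astype(np.uint8)); out=[]
    for i in range(1,k):
        if s[i,4]<60: continue
        Q=P[l==i]; q=Q[:,:2]; v=q.mean(0)-c[1][:2]; v/=np.linalg.norm(v)
        f=least_squares(lambda o:np.hypot(*(q-o).T)-.02,np.median(q,0)+.018*v,loss="soft_l1",f_scale=.002); out.append(f.x); print("cart",f.x.round(4),s[i,4],ce[i].round())
    return out
A=np.radians(-5.2); EX=np.array([np.cos(A),np.sin(A),0]); EY=np.array([-np.sin(A),np.cos(A),0])
TR=lambda i: np.array([.5514,-.2636,.066])+(i-2.5)*.08*EX
def tz(deg): # tool direction tilted: + points to tray +y
    a=np.radians(deg); return np.sin(a)*EY-np.cos(a)*np.array([0,0,1])
E
python3 - <<'E'
from carts import *
carts(*load("scene0"))
im,d,c=load("top0"); P=cloud(d,c)
m=(P[...,2]>.158)&(P[...,2]<.172)&(P[...,1]<.3)&(P[...,0]>.38)&(d>0)
k,l,s,ce=cv2.connectedComponentsWithStats(m.astype(np.uint8))
for i in range(1,k):
    if s[i,4]>8: print("cap",P[l==i].mean(0).round(4),s[i,4])
im,d,c=shot("scene"); carts(im,d,c); blobs("s",im,d,c,"blue",zmin=.02,amin=60)
for i in(1,2,3,4): print(TR(i).round(3))
p0=np.array([.428,.046,.065])
go(p0-.09*tz(65),tz(65),EX,off=.165)
E
```

```text
cart [0.4435 0.1618] 166 [315. 176.]
cart [0.5593 0.2003] 177 [353. 186.]
cart [0.4264 0.0466] 178 [286. 192.]
cap [0.5546 0.1982 0.1642] 51
cap [0.4395 0.1602 0.1643] 52
cap [0.4223 0.0453 0.1643] 51
cart [0.5594 0.2004] 175 [353. 186.]
cart [0.4263 0.0465] 174 [286. 192.]
s blue [192.   8.] 368 med [-0.8    0.703  0.065] z [0.023 0.105] rect [-0.892  0.728] [0.091 0.24 ] 84.0
s blue [469. 155.] 3054 med [0.765 0.494 0.082] z [0.024 0.112] rect [0.744 0.579] [0.213 0.245] 81.6
s blue [274. 265.] 148 med [ 0.587 -0.165  0.031] z [0.027 0.035] rect [ 0.563 -0.164] [0.008 0.308] 84.9
s blue [208. 251.] 286 med [ 0.428 -0.256  0.047] z [0.034 0.055] rect [ 0.436 -0.255] [0.079 0.041] 87.3
s blue [227. 268.] 309 med [ 0.507 -0.263  0.047] z [0.035 0.054] rect [ 0.514 -0.261] [0.079 0.038] 83.6
s blue [247. 286.] 337 med [ 0.587 -0.269  0.047] z [0.035 0.055] rect [ 0.593 -0.268] [0.079 0.038] 85.0
s blue [268. 307.] 401 med [ 0.667 -0.278  0.046] z [0.036 0.055] rect [ 0.673 -0.276] [0.078 0.037] 85.6
s blue [352. 320.] 148 med [ 0.84  -0.175  0.043] z [0.038 0.047] rect [ 0.836 -0.171] [0.03  0.048] 56.3
s blue [377. 344.] 1338 med [ 0.922 -0.191  0.05 ] z [0.027 0.055] rect [ 0.914 -0.18 ] [0.126 0.063] 78.7
[ 0.432 -0.253  0.066]
[ 0.512 -0.26   0.066]
[ 0.591 -0.267  0.066]
[ 0.671 -0.274  0.066]
shift [-0.1568 -0.1461 -0.2208] turn [64.7 -5.5  0.2] |turn| 65.0
shift [-0.1568 -0.1461 -0.2208] turn [ -9.2 -96.2 151.6] |turn| 179.8
```

Call:
{"method": "carry_out", "body": {"moves": [[[-0.02,-0.02,0],[8.5,-0.7,0]],[[-0.04,-0.04,0],[17,-1.4,0]],[[-0.06,-0.06,-0.01],[25.4,-2.2,0]],[[-0.08,-0.08,-0.02],[33.9,-2.9,0]],[[-0.1,-0.1,-0.03],[42,-3.6,0.1]]], "grip": 0.8}}

```text
clock: 14.05
eef_pos: [0.4624, -0.141, 0.3591]
tcp_rot: [-0.246, 0.689, 0.628, 0.267]
wrist_force: [0.1, 0.5, -1.4]
width: 0.798
finger_force: 0.0
```

Call:
{"method": "carry_out", "body": {"moves": [[[-0.02,-0.02,-0.02],[8.5,-0.7,0]],[[-0.04,-0.04,-0.05],[17,-1.4,0]],[[-0.057,-0.046,-0.08],[22.7,-1.9,0.1]],[[-0.057,-0.046,-0.12],[22.7,-1.9,0.1]],[[-0.057,-0.046,-0.12],[22.7,-1.9,0.1]]]}}

```text
clock: 14.55
eef_pos: [0.4052, -0.1861, 0.2359]
tcp_rot: [-0.369, 0.623, 0.566, 0.394]
wrist_force: [-0.2, -0.4, 0.4]
width: 0.802
finger_force: 0.0
```

Run:
```python
from carts import *
print(arm.sense()["qpos"].round(2))
go(np.array([.4255,.046,.065]),tz(65),EX,off=.165)
im,d,c=shot("wrist","w4")
```

```text
[-0.82  0.65  1.84  0.73  1.61 -1.09]
shift [ 0.0068  0.0831 -0.1011] turn [-0.4 -0.8 -0.2] |turn| 0.9
shift [ 0.0068  0.0831 -0.1011] turn [ 13.9 162.1 -75.4] |turn| 179.3
```

View pics/w4.png

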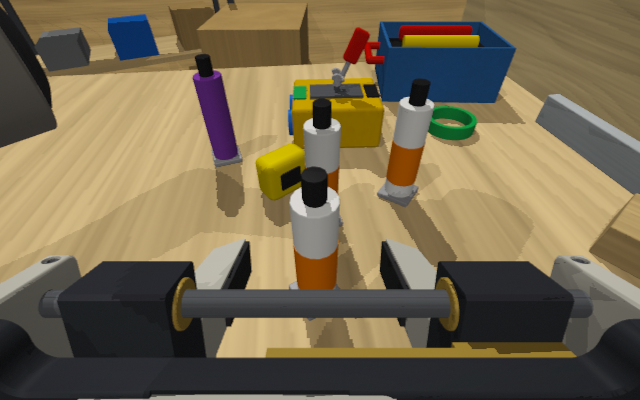

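The cartridge at (315,230) sits centred between the fingers. I'll go down, in, and grip.

Call:
{"method": "carry_out", "body": {"moves": [[[0,0,-0.03],[0,0,0]],[[0,0,-0.063],[0,0,0]],[[0.002,0.028,-0.076],[0,0,0]],[[0.005,0.056,-0.089],[0,0,0]],[[0.007,0.083,-0.101],[0,0,0]]]}}

```text
clock: 15.1
eef_pos: [0.4145, -0.1021, 0.1403]
tcp_rot: [-0.364, 0.622, 0.57, 0.394]
wrist_force: [0.0, 0.2, -0.6]
width: 0.796
finger_force: 0.0
```

Call:
{"method": "carry_out", "body": {"moves": [[[0,0,0],[0,0,0]],[[0,0,0],[0,0,0]],[[0,0,0],[0,0,0]],[[0,0,0],[0,0,0]],[[0,0,0],[0,0,0]]], "grip": 0, "squeeze": 50}}

```text
clock: 15.6
eef_pos: [0.4137, -0.1034, 0.1397]
tcp_rot: [-0.365, 0.622, 0.569, 0.394]
wrist_force: [0.4, -0.4, 0.2]
width: 0.43
finger_force: 49.8
```

Call:
{"method": "carry_out", "body": {"moves": [[[0,0,0],[0,0,0]],[[0,0,0],[0,0,0]],[[0,0,0],[0,0,0]]]}}

```text
clock: 15.9
eef_pos: [0.4137, -0.1031, 0.1395]
tcp_rot: [-0.365, 0.622, 0.569, 0.395]
wrist_force: [-1.8, -2.8, 5.4]
width: 0.425
finger_force: 49.8
```

Run:
```python
from carts import *
p,r=pose(); print("grasp axis pt",(p+.165*r.as_matrix()[:,2]).round(4),arm.sense()["qpos"].round(2))
im,d,c=shot("wrist","w5")
go(TR(4)+[0,0,.10],tz(-25),EX,off=.165)
```

```text
grasp axis pt [0.4261 0.046  0.0699] [-0.68  0.81  1.97  0.87  1.35 -1.26]
shift [ 0.2635 -0.1019  0.176 ] turn [-89.7   7.7   0. ] |turn| 90.1
shift [ 0.2635 -0.1019  0.176 ] turn [ -5.  -61.4 168.9] |turn| 179.8
```

Call:
{"method": "carry_out", "body": {"moves": [[[0,0,0.02],[0,0,0]],[[0,0,0.055],[0,0,0]],[[0.02,-0.01,0.095],[-6,0.5,0]],[[0.045,-0.02,0.135],[-14,1.2,0]],[[0.07,-0.03,0.176],[-22,1.9,0]]]}}

```text
clock: 16.45
eef_pos: [0.4841, -0.1333, 0.3166]
tcp_rot: [-0.247, 0.689, 0.628, 0.266]
wrist_force: [-0.5, -0.4, -2.8]
width: 0.428
finger_force: 49.8
```

Call:
{"method": "carry_out", "body": {"moves": [[[0.035,-0.01,0],[-8,0.7,0]],[[0.07,-0.02,0],[-16,1.4,0]],[[0.105,-0.03,0],[-24,2.1,0]],[[0.14,-0.045,0],[-32,2.8,0]],[[0.175,-0.06,0],[-40,3.5,0]]]}}

```text
clock: 16.95
eef_pos: [0.6599, -0.193, 0.3147]
tcp_rot: [-0.016, 0.739, 0.674, 0.014]
wrist_force: [-0.4, -0.3, -2.8]
width: 0.424
finger_force: 49.8
```

Call:
{"method": "carry_out", "body": {"moves": [[[0.01,-0.005,0],[-8,0.7,0]],[[0.0185,-0.012,0],[-16,1.4,0]],[[0.0185,-0.012,0],[-24,2.1,0]],[[0.0185,-0.012,0],[-27.7,2.3,0]],[[0.0185,-0.012,0],[-27.7,2.3,0]]]}}

```text
clock: 17.45
eef_pos: [0.6772, -0.2038, 0.3135]
tcp_rot: [0.145, 0.721, 0.658, -0.161]
wrist_force: [-0.5, 0.4, -1.7]
width: 0.426
finger_force: 49.8
```

Run:
```python
from carts import *
print(arm.sense()["qpos"].round(2),arm.sense()["width"],arm.sense()["finger_force"])
p,r=pose(); M=r.as_matrix(); print("tilt",M[:,2]@EY, "grasp",(p+.165*M[:,2]).round(4))
go(TR(4),tz(-25),EX,off=.165)
im,d,c=shot("scene","s6"); P=cloud(d,c)
m=mask(im,(3,130,60),(16,255,255))&(P[...,2]>.08)&(abs(P[...,0]-.67)<.1)&(P[...,1]<-.1); Q=P[m]
print(len(Q),Q.mean(0)); u=np.linalg.svd(Q-Q.mean(0))[2][0]; print("axis (band)",u)
```

```text
[-0.32  0.75  1.12 -0.46  1.21 -0.08] 0.4259902232111079 49.79882597923279
tilt -0.4224693195038699 grasp [ 0.6704 -0.2732  0.164 ]
shift [ 0.0001 -0.0012 -0.098 ] turn [-0.  -0.2  0. ] |turn| 0.2
shift [ 0.0001 -0.0012 -0.098 ] turn [  7.1  75.7 163.1] |turn| 180.0
335 [ 0.6768804  -0.28843145  0.17846786]
axis (band) [ 0.26956645 -0.95242202 -0.14221894]
```

View pics/s6.png

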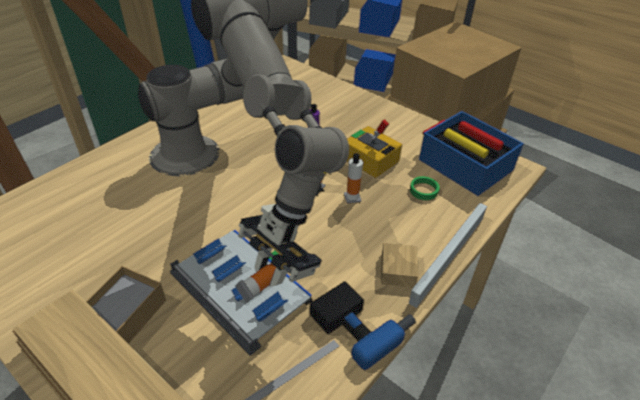

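The cartridge hangs level above trough 4, with its band at (262,277). Lowering it now.

Call:
{"method": "carry_out", "body": {"moves": [[[0,-0.001,-0.03],[0,0,0]],[[0,-0.001,-0.06],[0,0,0]],[[0,-0.001,-0.08],[0,0,0]],[[0,-0.001,-0.09],[0,0,0]],[[0,-0.001,-0.097],[0,0,0]]]}}

```text
clock: 18.0
eef_pos: [0.677, -0.2061, 0.2173]
tcp_rot: [0.145, 0.722, 0.658, -0.16]
wrist_force: [1.1, 2.3, 6.0]
width: 0.425
finger_force: 49.8
```

Call:
{"method": "carry_out", "body": {"moves": [[[0,0,0],[0,0,0]],[[0,0,0],[0,0,0]]]}}

```text
clock: 18.2
eef_pos: [0.6775, -0.206, 0.2193]
tcp_rot: [0.146, 0.722, 0.657, -0.16]
wrist_force: [-0.2, -1.5, -1.2]
width: 0.425
finger_force: 49.8
```

Call:
{"method": "carry_out", "body": {"moves": [[[0,0,0],[0,0,0]],[[0,0,0],[0,0,0]],[[0,0,0],[0,0,0]]], "grip": 0.6}}

```text
clock: 18.5
eef_pos: [0.6773, -0.2058, 0.2191]
tcp_rot: [0.146, 0.722, 0.658, -0.16]
wrist_force: [0.4, -0.4, -0.0]
width: 0.589
finger_force: 0.0
```

Call:
{"method": "carry_out", "body": {"moves": [[[0,0.01,0.03],[0,0,0]],[[0,0.02,0.06],[0,0,0]],[[-0.03,0.04,0.1],[0,0,0]],[[-0.06,0.06,0.14],[0,0,0]],[[-0.09,0.08,0.17],[0,0,0]]]}}

```text
clock: 19.0
eef_pos: [0.5891, -0.1272, 0.3873]
tcp_rot: [0.147, 0.722, 0.657, -0.16]
wrist_force: [0.4, 0.4, 0.0]
width: 0.601
finger_force: 0.0
```

```bash
cat > lying.py <<'E'
from carts import *
def lying(im,d,c):
    P=cloud(d,c); q=P-np.array([.5514,-.2636,.066]); X=q@EX; Y=q@EY
    orange=mask(im,(3,130,60),(16,255,255))
    for i in(1,2,3,4):
        x=X-(i-2.5)*.08
        b=orange&(abs(x)<.035)&(abs(Y)<.12)&(P[...,2]>.06)&(P[...,2]<.12)
        if b.sum()<15: print(i,"empty"); continue
        t=(abs(x)<.03)&(Y>-.06)&(Y<.06)&(P[...,2]>.07)&(P[...,2]<.12)
        # ridge line: highest points
        T=np.c_[x[t],Y[t],P[...,2][t]]; A=np.c_[T[:,1],np.ones(len(T))]; z=T[:,2]; k=z>np.percentile(z,70)
        print(i,"band Y",np.percentile(Y[b],[2,98]).round(3),"top z",np.percentile(z,95).round(4),"slope z/Y",np.polyfit(T[k,1],z[k],1)[0].round(3),"x/Y",np.polyfit(T[k,1],T[k,0],1).round(4),b.sum())
E
python3 - <<'E'
import lying as L, tray
im,d,c=tray.tray("scene","s7"); L.lying(im,d,c); L.carts(im,d,c)
im,d,c=L.shot("top","t7"); L.lying(im,d,c); L.carts(im,d,c)
print(L.arm.sense()["qpos"].round(2))
E
```

```text
scene tilt -0.0051 3014 floor z at edge 0.0294 bar top [0.0307 0.033 ] 127
wedge outside Y [0.009 0.048] X [-0.017  0.026]
1 empty
2 empty
3 empty
4 band Y [-0.037  0.017] top z 0.0874 slope z/Y 0.0 x/Y [-0.0076  0.0038] 385
cart [0.4438 0.1614] 165 [315. 176.]
cart [0.559  0.2004] 178 [353. 186.]
cart [ 0.6739 -0.2847] 385 [268. 303.]
1 empty
2 empty
3 empty
4 band Y [-0.037  0.003] top z 0.0874 slope z/Y -0.001 x/Y [ 0.0076 -0.0018] 191
cart [ 0.669  -0.2914] 191 [437. 162.]
[-0.24  0.49  1.36 -0.46  1.25 -0.01]
```

View pics/s7.png

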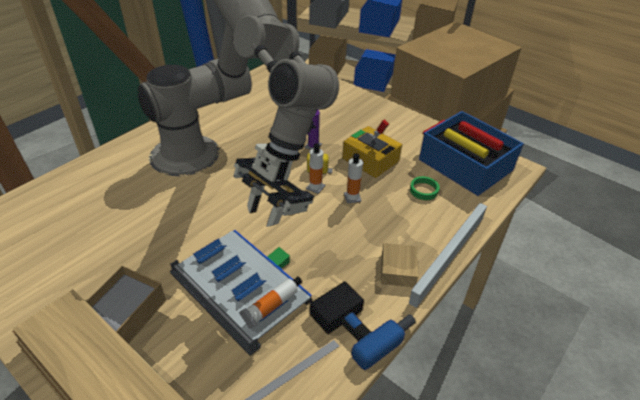

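Cartridge 1 lies level in trough 4 at (270,300). Next is the one at (0.444,0.161).

Run:
```python
from carts import *
B=np.array([.4437,.1613,.070])
go(B-.09*tz(65),tz(65),EX,off=.165); print(.09*tz(65))
```

```text
shift [-0.1653  0.0568 -0.2139] turn [89.8 -7.8  0.4] |turn| 90.1
shift [-0.1653  0.0568 -0.2139] turn [ -6.3 -61.  169.1] |turn| 179.8
[ 0.00739269  0.081232   -0.03803564]
```

Call:
{"method": "carry_out", "body": {"moves": [[[-0.033,0,0],[8.4,-0.7,0]],[[-0.066,0,0],[16.8,-1.5,0.1]],[[-0.1,0,0],[25.2,-2.2,0.1]],[[-0.13,0,0],[33.6,-2.9,0.1]],[[-0.165,0,0],[42,-3.6,0.2]]], "grip": 0.8}}

```text
clock: 19.6
eef_pos: [0.4243, -0.1278, 0.3853]
tcp_rot: [-0.103, 0.729, 0.668, 0.111]
wrist_force: [-0.0, -0.9, -0.8]
width: 0.795
finger_force: 0.0
```

Call:
{"method": "carry_out", "body": {"moves": [[[0,0,0],[8.4,-0.7,0]],[[0,0.01,0],[16.8,-1.5,0.1]],[[0,0.025,-0.02],[25.2,-2.2,0.1]],[[0,0.04,-0.04],[33.6,-2.9,0.1]],[[0,0.057,-0.07],[42,-3.6,0.2]]]}}

```text
clock: 20.1
eef_pos: [0.4255, -0.0711, 0.3152]
tcp_rot: [-0.336, 0.639, 0.588, 0.365]
wrist_force: [-0.7, 0.4, -0.8]
width: 0.801
finger_force: 0.0
```

Call:
{"method": "carry_out", "body": {"moves": [[[0,0,-0.04],[5.8,-0.6,0]],[[0,0,-0.09],[5.8,-0.6,0]],[[0,0,-0.144],[5.8,-0.6,0]],[[0,0,-0.144],[5.8,-0.6,0]]]}}

```text
clock: 20.5
eef_pos: [0.4241, -0.0705, 0.1656]
tcp_rot: [-0.369, 0.621, 0.568, 0.394]
wrist_force: [1.1, 0.6, 0.7]
width: 0.798
finger_force: 0.0
```

Run:
```python
from carts import *
im,d,c=shot("scene"); carts(im,d,c); im,d,c=shot("wrist","w8"); carts(im,d,c)
print(arm.sense()["qpos"].round(2)); go([.4437,.1613,.070],tz(65),EX,off=.165)
```

```text
cart [0.4436 0.1616] 156 [316. 176.]
cart [0.559  0.2002] 177 [353. 186.]
cart [ 0.6735 -0.2846] 385 [268. 303.]
cart [0.5564 0.2   ] 2455 [433. 181.]
cart [0.4413 0.1613] 2523 [313. 223.]
[-0.61  0.74  1.98  0.92  1.37 -1.2 ]
shift [ 0.005   0.0832 -0.0312] turn [-0.3 -0.2 -0.5] |turn| 0.6
shift [ 0.005   0.0832 -0.0312] turn [ -13.9 -162.6   75.7] |turn| 179.9
```

Call:
{"method": "carry_out", "body": {"moves": [[[0.002,0.028,-0.012],[0,0,0]],[[0.004,0.056,-0.024],[0,0,0]],[[0.005,0.083,-0.032],[0,0,0]],[[0.005,0.083,-0.032],[0,0,0]]]}}

```text
clock: 21.0
eef_pos: [0.4302, 0.0144, 0.1418]
tcp_rot: [-0.365, 0.618, 0.573, 0.396]
wrist_force: [0.6, -0.2, 0.6]
width: 0.798
finger_force: 0.0
```

Call:
{"method": "carry_out", "body": {"moves": [[[0,0,0],[0,0,0]],[[0,0,0],[0,0,0]],[[0,0,0],[0,0,0]],[[0,0,0],[0,0,0]],[[0,0,0],[0,0,0]]], "grip": 0}}

```text
clock: 21.5
eef_pos: [0.4301, 0.0119, 0.1394]
tcp_rot: [-0.365, 0.62, 0.571, 0.396]
wrist_force: [0.1, -0.6, 1.1]
width: 0.424
finger_force: 49.9
```

Call:
{"method": "carry_out", "body": {"moves": [[[0,0,0],[0,0,0]],[[0,0,0],[0,0,0]],[[0,0,0],[0,0,0]]]}}

```text
clock: 21.8
eef_pos: [0.4301, 0.0121, 0.1393]
tcp_rot: [-0.365, 0.62, 0.571, 0.396]
wrist_force: [0.1, -3.3, 4.3]
width: 0.424
finger_force: 49.9
```

Run:
```python
from carts import *
p,r=pose(); print("grasp axis pt",(p+.165*r.as_matrix()[:,2]).round(4),arm.sense()["finger_force"])
go(TR(2)+[0,0,.10],tz(-25),EX,off=.165)
```

```text
grasp axis pt [0.4423 0.1614 0.07  ] 49.89943563938141
shift [ 0.0878 -0.2027  0.1762] turn [-89.8   7.8  -0.4] |turn| 90.2
shift [ 0.0878 -0.2027  0.1762] turn [ -5.3 -61.4 168.6] |turn| 179.5
```

Call:
{"method": "carry_out", "body": {"moves": [[[0,0,0.02],[0,0,0]],[[0,0,0.055],[0,0,0]],[[0,-0.02,0.095],[-6,0.5,0]],[[0.01,-0.04,0.135],[-14,1.2,0]],[[0.02,-0.07,0.176],[-22,1.9,0]]]}}

```text
clock: 22.3
eef_pos: [0.4492, -0.0568, 0.3151]
tcp_rot: [-0.248, 0.686, 0.63, 0.266]
wrist_force: [1.2, 0.3, -2.4]
width: 0.424
finger_force: 49.9
```

Call:
{"method": "carry_out", "body": {"moves": [[[0.015,-0.025,0],[-8,0.7,0]],[[0.03,-0.05,0],[-16,1.4,-0.1]],[[0.045,-0.075,0],[-24,2.1,-0.2]],[[0.055,-0.1,0],[-32,2.8,-0.3]],[[0.068,-0.12,0],[-40,3.5,-0.4]]]}}

```text
clock: 22.8
eef_pos: [0.5178, -0.1778, 0.3133]
tcp_rot: [-0.016, 0.738, 0.674, 0.015]
wrist_force: [-0.8, -0.1, -1.9]
width: 0.426
finger_force: 49.9
```

Call:
{"method": "carry_out", "body": {"moves": [[[0,-0.005,0],[-8,0.7,0]],[[0,-0.013,0],[-16,1.4,0]],[[0,-0.013,0],[-24,2.1,0]],[[0,-0.013,0],[-27.8,2.4,0]],[[0,-0.013,0],[-27.8,2.4,0]]]}}

```text
clock: 23.3
eef_pos: [0.5175, -0.1887, 0.3127]
tcp_rot: [0.145, 0.721, 0.659, -0.161]
wrist_force: [-0.1, 1.1, -1.5]
width: 0.424
finger_force: 49.9
```

Run:
```python
from carts import *
from tray import tray
print(arm.sense()["qpos"].round(2),arm.sense()["width"],arm.sense()["finger_force"])
go(TR(2),tz(-25),EX,off=.165)
im,d,c=tray("scene","s9"); carts(im,d,c)
```

```text
[-0.39  0.47  1.63 -0.51  0.97 -0.01] 0.423890090341955 49.911932945251465
shift [ 0.0004 -0.0018 -0.0971] turn [-0.  -0.2 -0. ] |turn| 0.2
shift [ 0.0004 -0.0018 -0.0971] turn [  7.1  75.7 163. ] |turn| 179.9
scene tilt -0.0065 2934 floor z at edge 0.0293 bar top [0.0314 0.034 ] 112
wedge outside Y [0.01  0.048] X [-0.016  0.026]
cart [0.5592 0.2001] 182 [353. 186.]
cart [ 0.6737 -0.2846] 380 [268. 303.]
```

View pics/s9.png

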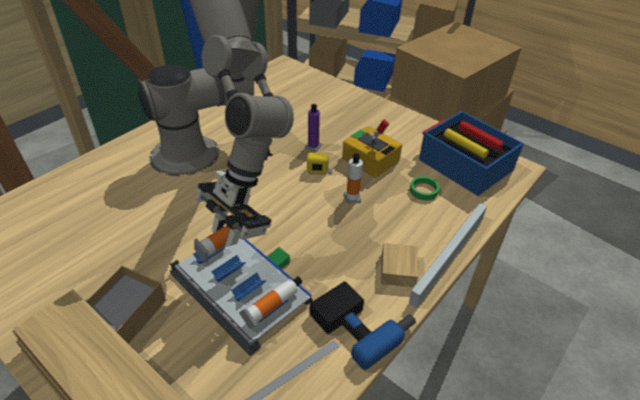

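The second cartridge hangs level, with its band at (212,240) above trough 2. Lowering it, releasing, and retreating toward the last one.

Call:
{"method": "carry_out", "body": {"moves": [[[0,-0.0015,-0.03],[0,0,0]],[[0,-0.0015,-0.06],[0,0,0]],[[0,-0.0015,-0.08],[0,0,0]],[[0,-0.0015,-0.09],[0,0,0]],[[0,-0.0015,-0.096],[0,0,0]]]}}

```text
clock: 23.85
eef_pos: [0.5175, -0.1914, 0.2169]
tcp_rot: [0.145, 0.721, 0.658, -0.16]
wrist_force: [0.6, 0.2, -2.0]
width: 0.424
finger_force: 50.1
```

Call:
{"method": "carry_out", "body": {"moves": [[[0,0,0],[0,0,0]],[[0,0,0],[0,0,0]]]}}

```text
clock: 24.05
eef_pos: [0.518, -0.1913, 0.2186]
tcp_rot: [0.146, 0.721, 0.658, -0.16]
wrist_force: [0.2, 0.1, -2.0]
width: 0.426
finger_force: 49.9
```

Call:
{"method": "carry_out", "body": {"moves": [[[0,0,0],[0,0,0]],[[0,0,0],[0,0,0]],[[0,0,0],[0,0,0]]], "grip": 0.6}}

```text
clock: 24.35
eef_pos: [0.5178, -0.1912, 0.2185]
tcp_rot: [0.146, 0.721, 0.658, -0.16]
wrist_force: [0.4, -0.8, 0.5]
width: 0.591
finger_force: 0.0
```

Call:
{"method": "carry_out", "body": {"moves": [[[0,0.01,0.03],[0,0,0]],[[0,0.02,0.06],[0,0,0]],[[0,0.04,0.1],[0,0,0]],[[0,0.07,0.14],[0,0,0]],[[0,0.1,0.17],[0,0,0]]]}}

```text
clock: 24.85
eef_pos: [0.5175, -0.0904, 0.3908]
tcp_rot: [0.147, 0.722, 0.657, -0.159]
wrist_force: [1.1, 0.4, 0.0]
width: 0.596
finger_force: 0.0
```

Run:
```python
from lying import *; import tray
im,d,c=tray.tray("scene"); lying(im,d,c); L=carts(im,d,c)
im,d,c=shot("top"); lying(im,d,c)
B=np.array([.5580,.2002,.070])
go(B-.09*tz(65),tz(65),EX,off=.165)
```

```text
scene tilt -0.0112 1989 floor z at edge 0.0295 bar top [0.031  0.0336] 114
wedge outside Y [0.01  0.048] X [-0.016  0.026]
1 empty
2 band Y [-0.038  0.017] top z 0.0875 slope z/Y -0.002 x/Y [-0.002   0.0047] 335
3 empty
4 band Y [-0.036  0.018] top z 0.0874 slope z/Y -0.003 x/Y [0.0013 0.0035] 385
cart [0.5593 0.2004] 180 [353. 186.]
cart [ 0.5143 -0.2706] 335 [226. 264.]
cart [ 0.6737 -0.2847] 385 [268. 303.]
1 empty
2 band Y [-0.037  0.017] top z 0.0875 slope z/Y -0.004 x/Y [ 0.0013 -0.0023] 274
3 empty
4 band Y [-0.036  0.017] top z 0.087 slope z/Y -0.002 x/Y [ 0.0125 -0.0021] 264
shift [ 0.0189  0.0586 -0.215 ] turn [89.7 -7.7  0.3] |turn| 90.1
shift [ 0.0189  0.0586 -0.215 ] turn [ -6.2 -61.1 168.9] |turn| 179.7
```

Call:
{"method": "carry_out", "body": {"moves": [[[0.005,0.01,0],[8.4,-0.7,0]],[[0.01,0.02,0],[16.8,-1.5,0.1]],[[0.015,0.03,0],[25.2,-2.2,0.1]],[[0.019,0.04,0],[33.6,-2.9,0.1]],[[0.019,0.05,0],[42,-3.6,0.2]]], "grip": 0.8}}

```text
clock: 25.45
eef_pos: [0.537, -0.0413, 0.3874]
tcp_rot: [-0.104, 0.729, 0.668, 0.111]
wrist_force: [0.0, 0.3, -0.9]
width: 0.797
finger_force: 0.0
```

Call:
{"method": "carry_out", "body": {"moves": [[[0,0,0],[8.4,-0.7,0]],[[0,0,0],[16.8,-1.5,0.1]],[[0,0,-0.02],[25.2,-2.2,0.1]],[[0,0,-0.04],[33.6,-2.9,0.1]],[[0,0.009,-0.07],[42,-3.6,0.1]]]}}

```text
clock: 25.95
eef_pos: [0.5368, -0.0336, 0.3176]
tcp_rot: [-0.335, 0.64, 0.587, 0.366]
wrist_force: [-0.3, 0.3, -0.4]
width: 0.802
finger_force: 0.0
```

Call:
{"method": "carry_out", "body": {"moves": [[[0,0,-0.04],[5.7,-0.5,0]],[[0,0,-0.09],[5.7,-0.5,0]],[[0,0,-0.144],[5.7,-0.5,0]],[[0,0,-0.144],[5.7,-0.5,0]]]}}

```text
clock: 26.35
eef_pos: [0.5347, -0.0321, 0.1673]
tcp_rot: [-0.369, 0.623, 0.568, 0.392]
wrist_force: [0.7, 0.4, 0.5]
width: 0.801
finger_force: 0.0
```

Run:
```python
from carts import *
im,d,c=shot("scene"); carts(im,d,c); im,d,c=shot("wrist","w10"); carts(im,d,c)
print(arm.sense()["qpos"].round(2)); go([.5580,.2002,.070],tz(65),EX,off=.165)
```

```text
cart [0.5592 0.2005] 164 [354. 186.]
cart [ 0.5142 -0.2704] 325 [226. 264.]
cart [ 0.6735 -0.2845] 384 [268. 303.]
cart [0.5565 0.2   ] 2505 [318. 223.]
[-0.43  0.81  1.73  1.04  1.4  -0.99]
shift [ 0.0079  0.0837 -0.0336] turn [-0.1 -0.3 -0.4] |turn| 0.5
shift [ 0.0079  0.0837 -0.0336] turn [ 14.  162.5 -75.9] |turn| 179.9
```

Call:
{"method": "carry_out", "body": {"moves": [[[0.003,0.028,-0.012],[0,0,0]],[[0.006,0.056,-0.024],[0,0,0]],[[0.008,0.083,-0.034],[0,0,0]],[[0.008,0.083,-0.034],[0,0,0]]]}}

```text
clock: 26.85
eef_pos: [0.5449, 0.0533, 0.1424]
tcp_rot: [-0.365, 0.619, 0.573, 0.395]
wrist_force: [-0.6, -0.5, 0.2]
width: 0.801
finger_force: 0.0
```

Call:
{"method": "carry_out", "body": {"moves": [[[0,0,0],[0,0,0]],[[0,0,0],[0,0,0]],[[0,0,0],[0,0,0]],[[0,0,0],[0,0,0]],[[0,0,0],[0,0,0]]], "grip": 0}}

```text
clock: 27.35
eef_pos: [0.5447, 0.0503, 0.14]
tcp_rot: [-0.365, 0.621, 0.571, 0.395]
wrist_force: [0.3, -1.0, 1.7]
width: 0.427
finger_force: 50.0
```

Call:
{"method": "carry_out", "body": {"moves": [[[0,0,0],[0,0,0]],[[0,0,0],[0,0,0]],[[0,0,0],[0,0,0]]]}}

```text
clock: 27.65
eef_pos: [0.5448, 0.0507, 0.14]
tcp_rot: [-0.365, 0.621, 0.571, 0.395]
wrist_force: [-0.6, -2.0, 5.2]
width: 0.428
finger_force: 50.0
```

Run:
```python
from carts import *
p,r=pose(); print("grasp axis pt",(p+.165*r.as_matrix()[:,2]).round(4),arm.sense()["finger_force"])
go(TR(1)+[0,0,.10],tz(-25),EX,off=.165)
```

```text
grasp axis pt [0.557  0.1998 0.0704] 49.97353434562683
shift [-0.1065 -0.234   0.1755] turn [-89.7   7.7  -0.3] |turn| 90.0
shift [-0.1065 -0.234   0.1755] turn [ -5.2 -61.3 168.7] |turn| 179.6
```

Call:
{"method": "carry_out", "body": {"moves": [[[0,0,0.02],[0,0,0]],[[0,-0.01,0.055],[0,0,0]],[[-0.01,-0.035,0.095],[-6,0.5,0]],[[-0.025,-0.06,0.135],[-14,1.2,0]],[[-0.045,-0.09,0.176],[-22,1.9,0]]]}}

```text
clock: 28.15
eef_pos: [0.5008, -0.0375, 0.3132]
tcp_rot: [-0.247, 0.687, 0.63, 0.266]
wrist_force: [0.2, -0.0, -3.1]
width: 0.428
finger_force: 50.0
```

Call:
{"method": "carry_out", "body": {"moves": [[[-0.015,-0.025,0],[-8,0.7,0]],[[-0.03,-0.05,0],[-16,1.4,-0.1]],[[-0.045,-0.075,0],[-24,2.1,-0.2]],[[-0.0615,-0.1,0],[-32,2.8,-0.3]],[[-0.0615,-0.125,0],[-40,3.5,-0.3]]]}}

```text
clock: 28.65
eef_pos: [0.4381, -0.1622, 0.312]
tcp_rot: [-0.017, 0.739, 0.674, 0.014]
wrist_force: [-0.7, -0.5, -3.0]
width: 0.423
finger_force: 50.0
```

Call:
{"method": "carry_out", "body": {"moves": [[[0,-0.01,0],[-8,0.7,0]],[[0,-0.019,0],[-16,1.4,0]],[[0,-0.019,0],[-24,2.1,0]],[[0,-0.019,0],[-27.7,2.3,0]],[[0,-0.019,0],[-27.7,2.3,0]]]}}

```text
clock: 29.15
eef_pos: [0.4397, -0.1798, 0.3115]
tcp_rot: [0.146, 0.721, 0.658, -0.16]
wrist_force: [-0.0, 0.6, -2.9]
width: 0.429
finger_force: 50.0
```

Run:
```python
from carts import *
from tray import tray
print(arm.sense()["qpos"].round(2),arm.sense()["width"],arm.sense()["finger_force"])
go(TR(1),tz(-25),EX,off=.165)
im,d,c=tray("scene","s11")
```

```text
[-0.43  0.35  1.84 -0.55  0.87  0.  ] 0.42897633761783216 49.980783462524414
shift [-0.0015 -0.0035 -0.0959] turn [-0.  -0.1 -0. ] |turn| 0.1
shift [-0.0015 -0.0035 -0.0959] turn [  7.   75.7 163.1] |turn| 180.0
scene tilt -0.0109 1982 floor z at edge 0.0295 bar top [0.0311 0.0337] 111
wedge outside Y [0.009 0.047] X [-0.016  0.026]
```

View pics/s11.png

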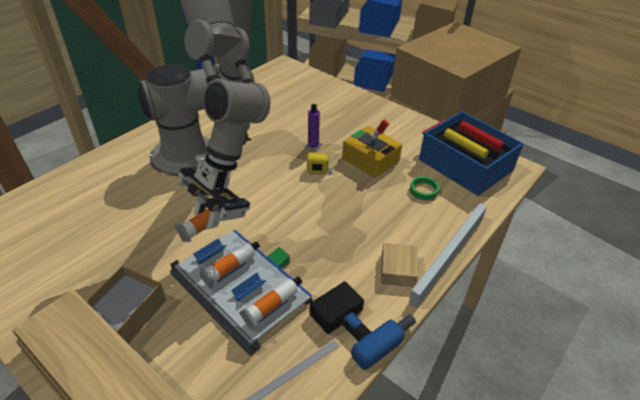

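The last cartridge hangs above trough 1, with its band at (195,225). Lowering it, releasing and checking.

Call:
{"method": "carry_out", "body": {"moves": [[[-0.0015,-0.0035,-0.03],[0,0,0]],[[-0.0015,-0.0035,-0.06],[0,0,0]],[[-0.0015,-0.0035,-0.08],[0,0,0]],[[-0.0015,-0.0035,-0.09],[0,0,0]],[[-0.0015,-0.0035,-0.095],[0,0,0]]]}}

```text
clock: 29.7
eef_pos: [0.4382, -0.1843, 0.2165]
tcp_rot: [0.145, 0.722, 0.658, -0.16]
wrist_force: [-0.6, 0.3, -1.4]
width: 0.422
finger_force: 50.0
```

Call:
{"method": "carry_out", "body": {"moves": [[[0,0,0],[0,0,0]],[[0,0,0],[0,0,0]]]}}

```text
clock: 29.9
eef_pos: [0.4387, -0.1843, 0.2181]
tcp_rot: [0.147, 0.721, 0.658, -0.159]
wrist_force: [-0.4, -1.2, -0.2]
width: 0.425
finger_force: 50.0
```

Call:
{"method": "carry_out", "body": {"moves": [[[0,0,0],[0,0,0]],[[0,0,0],[0,0,0]],[[0,0,0],[0,0,0]]], "grip": 0.58}}

```text
clock: 30.2
eef_pos: [0.4386, -0.1842, 0.218]
tcp_rot: [0.147, 0.721, 0.658, -0.159]
wrist_force: [-0.4, -0.5, -0.1]
width: 0.575
finger_force: 0.0
```

Call:
{"method": "carry_out", "body": {"moves": [[[0,0.01,0.03],[0,0,0]],[[0,0.02,0.06],[0,0,0]],[[0,0.04,0.1],[0,0,0]],[[0,0.07,0.14],[0,0,0]],[[0,0.1,0.17],[0,0,0]]]}}

```text
clock: 30.7
eef_pos: [0.4381, -0.0833, 0.3902]
tcp_rot: [0.147, 0.722, 0.657, -0.159]
wrist_force: [0.1, 0.2, 0.7]
width: 0.578
finger_force: 0.0
```

Run:
```python
from lying import *; import tray
from bat import *
im,d,c=tray.tray("scene"); lying(im,d,c); blobs("s",im,d,c,"red",amin=8)
im,d,c=shot("top"); lying(im,d,c)
b=bat_dir(.9,yaw)
print("axis y",ey); go(piv+.2*b,-b,ey); go(piv+.083*b,-b,ey); print(arm.sense()["qpos"].round(2))
```

```text
scene tilt -0.0184 1392 floor z at edge 0.0293 bar top [0.0309 0.0335] 106
wedge outside Y [0.01  0.048] X [-0.016  0.026]
1 band Y [-0.038  0.016] top z 0.0871 slope z/Y 0.002 x/Y [0.0074 0.0046] 320
2 band Y [-0.037  0.017] top z 0.0872 slope z/Y -0.001 x/Y [0.0013 0.0044] 340
3 empty
4 band Y [-0.037  0.018] top z 0.0874 slope z/Y -0.003 x/Y [-0.0103  0.0038] 385
s red [383. 126.] 49 med [0.524 0.381 0.158] z [0.134 0.174] rect [0.524 0.384] [0.015 0.031] 75.8
s red [480. 135.] 340 med [0.751 0.611 0.11 ] z [0.092 0.118] rect [0.735 0.62 ] [0.044 0.187] 72.8
1 band Y [-0.038  0.016] top z 0.0875 slope z/Y -0.005 x/Y [ 0.0071 -0.0014] 279
2 band Y [-0.037  0.017] top z 0.0871 slope z/Y -0.002 x/Y [-0.0072 -0.0017] 275
3 empty
4 band Y [-0.036  0.017] top z 0.087 slope z/Y -0.002 x/Y [ 0.0174 -0.0025] 263
axis y [np.float64(0.06453230825295798), np.float64(0.997915618272179), 0]
shift [0.206  0.4618 0.0114] turn [42.4 37.1 85. ] |turn| 102.0
shift [0.206  0.4618 0.0114] turn [ -0.    1.  -88.6] |turn| 88.6
shift [ 0.1552  0.4651 -0.0939] turn [42.4 37.1 85. ] |turn| 102.0
shift [ 0.1552  0.4651 -0.0939] turn [ -0.    1.  -88.6] |turn| 88.6
[-0.22  0.22  1.78 -0.48  1.12  0.07]
```

All three are lying properly: ridge height 0.087, slope about 0, tray level. Now back to the bat.

Call:
{"method": "carry_out", "body": {"moves": [[[0.02,0.035,0.002],[3.5,3.1,7]],[[0.04,0.075,0.005],[7,6.2,14]],[[0.055,0.115,0.01],[10.5,9.3,21]],[[0.075,0.155,0.011],[14,12.4,28]],[[0.095,0.195,0.011],[17.5,15.5,35]]]}}

```text
clock: 31.3
eef_pos: [0.5339, 0.1122, 0.3982]
tcp_rot: [-0.012, 0.475, 0.874, -0.102]
wrist_force: [0.2, -0.2, 0.3]
width: 0.582
finger_force: 0.0
```

Run:
```python
from bat import *
b=bat_dir(.9,yaw); go(piv+.2*b,-b,ey); print(arm.sense()["qpos"].round(2))
```

```text
shift [0.111  0.2678 0.005 ] turn [25.3 21.2 49.5] |turn| 59.5
shift [0.111  0.2678 0.005 ] turn [ -29.1    1.9 -122. ] |turn| 125.4
[ 0.11  0.43  1.42 -0.16  1.43 -0.44]
```

Call:
{"method": "carry_out", "body": {"moves": [[[0.016,0.038,0],[3.6,3,7.1]],[[0.032,0.076,0],[7.2,6,14.2]],[[0.048,0.114,0],[10.8,9.1,21.2]],[[0.064,0.153,0],[14.4,12.1,28.3]],[[0.08,0.191,0],[18.1,15.1,35.4]]]}}

```text
clock: 31.8
eef_pos: [0.614, 0.303, 0.3976]
tcp_rot: [-0.166, 0.164, 0.972, -0.025]
wrist_force: [1.1, 0.4, -0.0]
width: 0.577
finger_force: 0.0
```

Call:
{"method": "carry_out", "body": {"moves": [[[0.016,0.038,0],[3.6,3,7.1]],[[0.031,0.077,0.005],[7.2,6.1,14.1]],[[0.031,0.077,0.005],[7.2,6.1,14.1]]]}}

```text
clock: 32.1
eef_pos: [0.6458, 0.3826, 0.3981]
tcp_rot: [-0.224, 0.031, 0.974, 0.006]
wrist_force: [-0.6, 0.1, -1.6]
width: 0.58
finger_force: 0.0
```

Run:
```python
from bat import *; from m import *
im,d,c=shot("wrist","w12"); blobs("w",im,d,c,"red",amin=50)
b=bat_dir(.9,yaw); print("end exp",piv+.1*b); go(piv+.083*b,-b,ey); print(arm.sense()["qpos"].round(2))
g0=piv+(.083+.159)*b
for th in np.linspace(.9,-.02,8):
    b1=bat_dir(th,yaw); print(th.round(2),(piv+(.083+.0135+.159)*b1-piv-(.083+.0135+.159)*b).round(4),(np.degrees(th-.9)*np.array(ey)).round(1))
print(b*.0135)
```

```text
w red [312. 196.] 700 med [0.524 0.388 0.17 ] z [0.14  0.174] rect [0.519 0.388] [0.015 0.038] 86.8
w red [509. 258.] 1200 med [0.59  0.596 0.076] z [0.072 0.078] rect [0.583 0.545] [0.203 0.015] 81.4
end exp [0.53240589 0.38719307 0.17004471]
shift [-0.0514  0.0022 -0.1008] turn [ 0.2 -0.1  0.1] |turn| 0.3
shift [-0.0514  0.0022 -0.1008] turn [ -78.1    4.8 -161.8] |turn| 179.8
[ 0.4   0.96  0.46  0.23  2.12 -1.03]
0.9 [-0. -0. -0.] [0. 0. 0.]
0.77 [-0.031   0.002   0.0126] [-0.5 -7.5 -0. ]
0.64 [-0.0635  0.0041  0.021 ] [ -1. -15.  -0.]
0.51 [-0.0967  0.0063  0.025 ] [ -1.5 -22.5  -0. ]
0.37 [-0.1302  0.0084  0.0247] [ -1.9 -30.1  -0. ]
0.24 [-0.1633  0.0106  0.02  ] [ -2.4 -37.6  -0. ]
0.11 [-0.1956  0.0126  0.0109] [ -2.9 -45.1  -0. ]
-0.02 [-0.2264  0.0146 -0.0023] [ -3.4 -52.6  -0. ]
[ 0.0058598  -0.00037894  0.01215604]
```

View pics/w12.png

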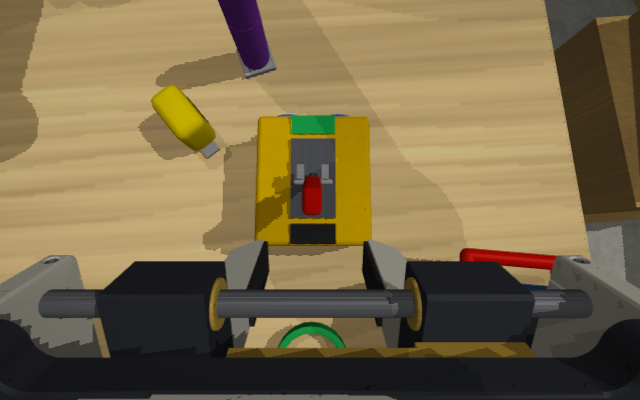

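The paddle at (312,196) is centred between the fingers. I'll grip it and pull it out.

Call:
{"method": "carry_out", "body": {"moves": [[[-0.017,0.001,-0.033],[0,0,0]],[[-0.034,0.002,-0.066],[0,0,0]],[[-0.051,0.002,-0.101],[0,0,0]],[[-0.051,0.002,-0.101],[0,0,0]],[[-0.051,0.002,-0.101],[0,0,0]]]}}

```text
clock: 32.65
eef_pos: [0.5937, 0.3799, 0.304]
tcp_rot: [-0.221, 0.035, 0.975, 0.007]
wrist_force: [0.8, 0.4, 0.7]
width: 0.583
finger_force: 0.0
```

Call:
{"method": "carry_out", "body": {"moves": [[[0,0,0],[0,0,0]],[[0,0,0],[0,0,0]],[[0,0,0],[0,0,0]],[[0,0,0],[0,0,0]],[[0,0,0],[0,0,0]]], "grip": 0, "squeeze": 60}}

```text
clock: 33.15
eef_pos: [0.5936, 0.3809, 0.3025]
tcp_rot: [-0.222, 0.034, 0.974, 0.007]
wrist_force: [1.3, 3.1, 1.1]
width: 0.195
finger_force: 1.9
```

Call:
{"method": "carry_out", "body": {"moves": [[[0,0,0],[0,0,0]],[[0,0,0],[0,0,0]],[[0,0,0],[0,0,0]]]}}

```text
clock: 33.45
eef_pos: [0.5934, 0.3816, 0.3027]
tcp_rot: [-0.221, 0.034, 0.975, 0.008]
wrist_force: [0.9, 4.7, 0.7]
width: 0.168
finger_force: 60.0
```

Call:
{"method": "carry_out", "body": {"moves": [[[0.002,0,0.004],[0,0,0]],[[0.004,0,0.008],[0,0,0]],[[0.006,0,0.0122],[0,0,0]],[[0.006,0,0.0122],[0,0,0]],[[0.006,0,0.0122],[0,0,0]]]}}

```text
clock: 33.95
eef_pos: [0.5988, 0.3818, 0.3123]
tcp_rot: [-0.223, 0.034, 0.974, 0.006]
wrist_force: [-3.3, 4.0, -9.5]
width: 0.17
finger_force: 59.9
```

Call:
{"method": "carry_out", "body": {"moves": [[[0.001,0,0.002],[0,0,0]],[[-0.015,0.001,0.009],[-0.2,-3.75,0]],[[-0.031,0.002,0.0145],[-0.5,-7.5,0]],[[-0.047,0.003,0.019],[-0.7,-11.2,0]],[[-0.0635,0.0041,0.0228],[-1,-15,0]]]}}

```text
clock: 34.45
eef_pos: [0.5347, 0.3858, 0.3354]
tcp_rot: [-0.093, 0.035, 0.995, 0.003]
wrist_force: [-1.2, 6.3, -10.3]
width: 0.171
finger_force: 59.9
```

Call:
{"method": "carry_out", "body": {"moves": [[[-0.0332,0.0022,0.004],[-0.5,-7.5,0]],[[-0.0667,0.0043,0.0037],[-0.9,-15.1,0]],[[-0.0998,0.0065,-0.001],[-1.4,-22.6,0]],[[-0.1321,0.0085,-0.0101],[-1.9,-30.1,0]],[[-0.1629,0.0105,-0.0233],[-2.4,-37.6,0]]]}}

```text
clock: 34.95
eef_pos: [0.3723, 0.3961, 0.3132]
tcp_rot: [0.231, 0.034, 0.972, -0.006]
wrist_force: [6.8, -1.2, -9.3]
width: 0.173
finger_force: 60.0
```

Call:
{"method": "carry_out", "body": {"moves": [[[0,0,0],[0,0,0]],[[0,0,0],[0,0,0]],[[0,0,0],[0,0,0]]]}}

```text
clock: 35.25
eef_pos: [0.3742, 0.3961, 0.3135]
tcp_rot: [0.229, 0.034, 0.973, -0.007]
wrist_force: [2.0, 7.6, -10.3]
width: 0.169
finger_force: 60.0
```

Run:
```python
from bat import *
p,r=pose(); v=p-piv; print(np.linalg.norm(v),np.arctan2(v[0],v[2])+.45, r.as_matrix()[:,2])
```

```text
0.2602137355532271 -0.00687892649391697 [ 0.44532156 -0.02894023 -0.89490288]
```

At ON. Let it in, open and withdraw.

Call:
{"method": "carry_out", "body": {"moves": [[[0.003,0,-0.006],[0,0,0]],[[0.006,0,-0.013],[0,0,0]],[[0.006,0,-0.013],[0,0,0]]]}}

```text
clock: 35.55
eef_pos: [0.3805, 0.396, 0.3013]
tcp_rot: [0.23, 0.034, 0.973, -0.007]
wrist_force: [0.5, 5.6, -3.4]
width: 0.171
finger_force: 60.0
```

Call:
{"method": "carry_out", "body": {"moves": [[[0,0,0],[0,0,0]],[[0,0,0],[0,0,0]],[[0,0,0],[0,0,0]],[[0,0,0],[0,0,0]],[[0,0,0],[0,0,0]]], "grip": 0.6}}

```text
clock: 36.05
eef_pos: [0.381, 0.3951, 0.3018]
tcp_rot: [0.23, 0.035, 0.973, -0.008]
wrist_force: [0.2, 0.5, 0.1]
width: 0.553
finger_force: 0.0
```

Call:
{"method": "carry_out", "body": {"moves": [[[-0.018,0.001,0.036],[0,0,0]],[[-0.036,0.002,0.072],[0,0,0]],[[-0.045,0.003,0.1],[0,0,0]],[[-0.045,0.003,0.13],[0,0,0]],[[-0.045,0.003,0.13],[0,0,0]]]}}

```text
clock: 36.55
eef_pos: [0.336, 0.3987, 0.4364]
tcp_rot: [0.233, 0.035, 0.972, -0.004]
wrist_force: [0.0, 0.3, -0.3]
width: 0.601
finger_force: 0.0
```

Run:
```python
from lying import *; import tray
im,d,c=tray.tray("scene","s13"); lying(im,d,c); blobs("s",im,d,c,"red",amin=8)
im,d,c=shot("wrist"); blobs("w",im,d,c,"red",amin=50)
```

```text
scene tilt -0.0175 1451 floor z at edge 0.0293 bar top [0.0313 0.0333] 108
wedge outside Y [0.01  0.049] X [-0.016  0.026]
1 band Y [-0.038  0.017] top z 0.0874 slope z/Y -0.004 x/Y [-0.0068  0.0048] 326
2 band Y [-0.037  0.017] top z 0.0872 slope z/Y -0.002 x/Y [-0.0013  0.0041] 343
3 empty
4 band Y [-0.037  0.017] top z 0.0873 slope z/Y -0.001 x/Y [-0.008   0.0036] 383
s red [367. 118.] 54 med [0.462 0.386 0.152] z [0.134 0.174] rect [0.461 0.385] [0.03  0.012] 12.2
s red [481. 135.] 337 med [0.754 0.61  0.11 ] z [0.092 0.118] rect [0.735 0.62 ] [0.046 0.19 ] 71.9
w red [315. 170.] 572 med [0.444 0.392 0.167] z [0.125 0.173] rect [0.49  0.389] [0.015 0.109] 85.8
w red [470. 203.] 1078 med [0.589 0.599 0.075] z [0.068 0.077] rect [0.601 0.599] [0.111 0.038] 81.1
w red [480. 253.] 399 med [0.67  0.623 0.101] z [0.087 0.113] rect [0.546 0.541] [0.423 0.045] 31.2
```

View pics/s13.png

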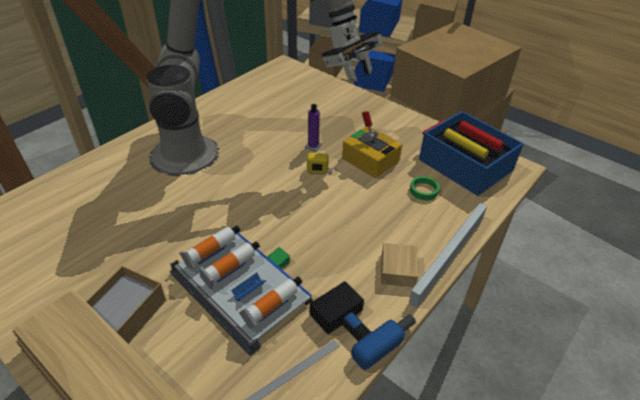

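The final view shows three cartridges in troughs 1, 2 and 4, the wedge in at (278,259), and the bat back at its starting ON position at (367,118), sprung in.

```bash
python3 -c "
from station import arm
print(arm.hand_in())"
```

```text
the job is handed in; nothing more can be done
None
```

The job is handed in: the bat was thrown to OFF, the wedge pushed in until the tray was level, the three standing cartridges laid in troughs 1, 2 and 4, and the bat returned to ON and sprung in; camera checks agreed, but the hand-in returned no verdict.

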